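Right the toppled solvent tin against the bench divider

TASK

The flat blue solvent tin has toppled over and lies slanting with its top end on the grey bench divider. Slide its foot in towards the divider, keeping its top end riding up the panel, until it stands upright, then ease it on until you feel it seat squarely against the yellow kick rail, press lightly for a moment and let go. Be gentle: do not jam or ram the tin against the divider or rail, and leave the cup, solder spool, carton and screwdriver where they are.

Things in the scene. Friction and masses are not known exactly. Their poses are not given: they have to be found in the camera images.
- divider: fixed upright grey panel on the bench, 400 mm long (its x), 12 mm thick, 205 mm high. Origin at bench level, half-way along the foot of its working face; that face lies at the divider's y = 0 and looks along its own -y. The face is slippery (friction about 0.2; bench, tin and rail about 0.6).
- rail_line (a point): point on the panel's face behind the middle of the yellow kick rail, which runs along the panel's foot, 360 mm long, 2 to 32 mm above the bench, rigid. The rail's front face stands 6 to 30 mm out from the panel along the divider's -y, parallel to it; where exactly differs each time and is not measured: feel for it with the tin.
- tin: flat closed solvent tin, blue with a white band, 115 mm wide (its x), 50 mm thick (its y), 200 mm tall (its z; plus a 10 mm high, 26 mm wide black cap mid-top), 0.28 to 0.5 kg, origin at the centre of its underside. It starts leaning about 43 degrees: the lower edge of its +y face on the bench 136 mm out from the panel, that face's top edge on the panel.
- tin_heel (a point): middle of the tin's other bottom edge (its -y side), at first raised 34 mm, facing away from the divider. Pushed towards the panel, the foot slides in and the top climbs: some 4 to 13 N at first, then less; much more means a jam. About 14 degrees from upright the tin drops onto its base, short of the rail; it then slides on with 1 to 4 N, pushed low (under 40 mm, or it tips).
- cup: bystander: empty orange plastic cup, 72 mm across, 90 mm high, origin at the centre of its underside
- spool: bystander: solder spool standing on its flange, bright tin-coloured core between green flanges, 60 mm across, 42 mm high, origin at the centre of its underside
- carton: bystander: brown carton 120 x 80 x 45 mm, origin at the centre of its underside
- driver: bystander: green screwdriver lying on the bench, about 200 mm long along its x, 26 mm thick, origin underneath, about half-way along
- tin_center (a point): centre of the tin, half-way up (100 mm above the underside), axes as the tin's
There are look-alikes about, which are no part of the job. Of the things like the tin, leave any that is orange or pink; of the rest the larger one is meant.

How it is judged:
By the outcome, as a careful person would: the job done as asked, in the order asked, and still so for the second after the job is handed in, with the robot touching nothing.
It also fails if it takes over 67 s, if anything falls off the work surface, if the arm or the gripper's body presses on something with over 40 N, if the wrist force passes 120 N, or if a joint passes its speed limit or range.

ROBOT

A 6-joint arm with a two-finger parallel gripper is mounted at the origin on the work surface. World frame = base frame: x ahead of the robot, y to its left, z up, the work surface at z = 0. Lengths are in m, angles in rad, forces in N, time in s.
With the tool pointing down it reaches from about 0.15 to 0.775 m from the base axis. Payload 6.1 kg.
Tool frame: the origin (TCP) lies on the centre line of the jaws, within the pads' length; the fingertips stand 11 mm ahead of it and the grasp point (between the pads) lies 8 mm behind it; z points along the fingers, y is the direction in which the jaws open and shut (so a half turn about z gives the same grasp; the last joint's range is limited). The gripper opens to 85 mm and grips with 20 to 120 N. Pads are 22 mm wide; open, the fingers measure 114 mm over their backs; the gripper's body (76 mm by 85 mm) begins 54 mm behind the grasp point. The pads swing forward as they close: fully open they stand 13 mm farther back than shut.
Start: joints at [1.168, 0.126, -0.04, 1.405, 0, 1.571], TCP at [0.206, 0.483, 0.242] pointing down, gripper open.
Joint ranges: [-2.72, 2.72], [-0.95, 1.95], [-1.27, 1.35], [-1.78, 2.02], [-1.46, 1.47], [-3.14, 3.14]. Speed limits (rad/s): [2.39, 2.39, 3.01, 3.14, 3.14, 3.14].

INTERFACE

Orientations are given as a rotation vector (axis times angle).
In Python, from workcell import env gives the robot as it stands.
- The arm moves only by the tool arm_command, never from a script. Its argument "rows" is a list of rows, each an object with "dp": the shift along the tool's x, y, z in mm, a list of three; "yaw": the turn about the tool's z in rad; "fingers": the gripper's target within -1 to 1 (fully open at 1, half-way at 0, shut at -1). A call has 1 to 10 rows; each row is the pose to reach, as a shift and turn from the pose commanded when the call began, along the tool's axes at that moment; what a row does not reach only later rows make up. A row lasts 1/12 s, in which the tool goes at most 41.7 mm and 7.16 degrees, less where a joint would pass 70% of its speed; a pose out of reach is approached as far as the arm can. A call with a gripper value outside its range is refused whole. The fingers move at their own pace and stop on an object; "squeeze" is the grip in N (left out, the last holds). Time passes only in rows, so rows that repeat a pose let the fingers close. It gives the time, the measured TCP pose, the force and the opening at its end, in the units of the state.
- env.sense(): the state, without advancing time (a new reading comes with each control period).
- env.camera(name): name is "scene" or "top" or "wrist"; returns a dict with "image" (420x560x3 uint8, red, green, blue), "fx", "fy", "cx", "cy" (pixels), "k1" (the pictures are not rectified: a ray, as slopes to the right and down, at radius r is drawn at 1 + k1 r^2 times it, then the intrinsics apply), "R" (3x3) and "t" (3): a world point X has camera coordinates R X + t; the wrist camera has in their place "T_tool_cam" (4x4, takes a point from camera to tool coordinates, whose origin is the TCP and whose axes are the flange's). Camera axes: x right, y down, z forward; pixel columns grow to the right and rows downward; lengths in m; the calibration is good to about 2 mm. A picture is of the moment at which its call begins: read the wrist's pose just before it. There is no depth.
- env.sign_off(): hands the job in, once; it reports no verdict.
The state is a dict: "clock": time; "joint_positions": joint angles; "joint_vel": joint speeds; "joint_torque": joint torques, N m; "position": TCP position; "orientation": TCP orientation; "force": force on the tool from outside, world axes, zero at the start; "wrist_torque": the same for the moment, N m; "finger_gap": opening from 0.0 (shut) to 1.0 (fully open).
Only numpy, scipy, OpenCV 4.12 (cv2) and the standard library are available. Lean on these libraries where they do the work, as an engineer would, in place of code of your own. Each camera call takes 0.05 s, during which the arm holds its last target.

## Working session

There is one attempt and no reset: what is moved stays moved. The work goes in short steps, Python scripts to look and compute and a tool call to move; the robot and the scene stay as the last step left them, time stands still between calls to the robot, and variables do not carry over. Pictures are saved under pics/ and viewed, and the job is handed in when it is done.

Besides the shell and the picture viewer there is one more tool, called after ">>>" as name(argument=value, ...), one argument or row to a line, values as JSON. arm_command: Moves the arm, as the interface text tells. Its arguments: {"type":"object","properties":{"rows":{"type":"array"},"squeeze":{"type":"number"}},"required":["rows"]}

```bash
mkdir -p pics; cat > h.py <<'E'
from workcell import env
import numpy as np, cv2, pickle
def snap(n,f):
    s=env.sense(); c=env.camera(n); c['state']=s
    pickle.dump(c,open(f'pics/{f}.pkl','wb')); cv2.imwrite(f'pics/{f}.png',c['image'][:,:,::-1]); return c
E
python3 - <<'E'
from h import *
print(env.sense())
for n in('scene','top'):
    c=snap(n,n+'0'); print({k:v for k,v in c.items() if k not in('image','state')})
E
```

```text
{'clock': 0.0, 'joint_positions': array([ 1.16797520e+00,  1.26429490e-01, -4.06279527e-02,  1.40537748e+00,
        3.51325635e-05,  1.57079694e+00]), 'joint_vel': array([-1.89550069e-03,  1.02035272e-03,  1.24640854e-03,  3.99770447e-04,
       -9.15320020e-05,  3.47926566e-04]), 'joint_torque': array([-1.24841987e-03, -4.35914183e+01,  3.52925169e+01,  1.72016770e-02,
       -1.68863589e-04, -1.32340807e-05]), 'position': array([0.20564802, 0.48262842, 0.24149335]), 'orientation': array([-6.28408884e-01, -3.07773043e+00,  2.51054639e-03]), 'force': array([-0.44604213,  0.76195513,  0.45055698]), 'wrist_torque': array([-0.01680821, -0.04625788,  0.03256558]), 'finger_gap': 1.0027769099598627}
{'fx': 391.344354006641, 'fy': 391.344354006641, 'cx': 284.06437512460144, 'cy': 205.15111517941202, 'k1': -0.11457846841292656, 'R': array([[-0.12442795,  0.99215951, -0.01171327],
       [ 0.73247629,  0.08388468, -0.6756048 ],
       [-0.66932516, -0.09264381, -0.73717091]]), 't': array([ 0.05422549, -0.30998669,  1.33064377])}
{'fx': 525.1838773287668, 'fy': 525.1838773287668, 'cx': 274.97756935153194, 'cy': 201.15663948534697, 'k1': -0.16670695905842337, 'R': array([[-0.02535324, -0.99931868,  0.0268215 ],
       [-0.99580773,  0.02288719, -0.08856146],
       [ 0.08788725, -0.02895438, -0.99570953]]), 't': array([0.0207861 , 0.50658977, 1.20023466])}
```

View pics/scene0.png

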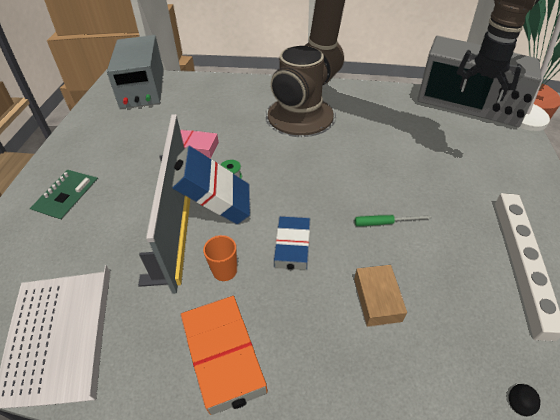

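View pics/top0.png

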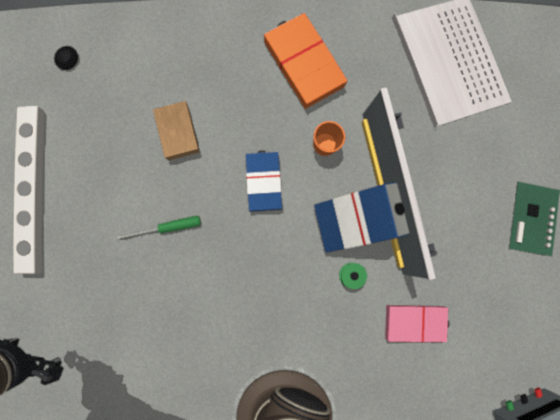

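```bash
python3 - <<'E'
from h import *
for n,(x0,y0,w,h) in {'top0':(230,80,220,210),'scene0':(130,110,140,180)}.items():
    im=cv2.imread(f'pics/{n}.png')[y0:y0+h,x0:x0+w]
    s=min(800//w,600//h); im=cv2.resize(im,None,fx=s,fy=s,interpolation=cv2.INTER_CUBIC)
    for u in range(0,w,20): cv2.putText(im,str(x0+u),(u*s,10),0,.35,(255,255,255),1); cv2.line(im,(u*s,0),(u*s,h*s),(255,255,255) ,1) if 0 else None
    for v in range(0,h,20): cv2.putText(im,str(y0+v),(0,v*s+4),0,.35,(255,255,255),1)
    cv2.imwrite(f'pics/{n}z.png',im); print(s)
E
```

```text
2
3
```

View pics/top0z.png

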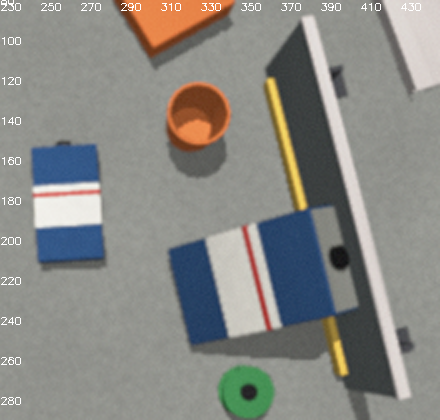

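View pics/scene0z.png

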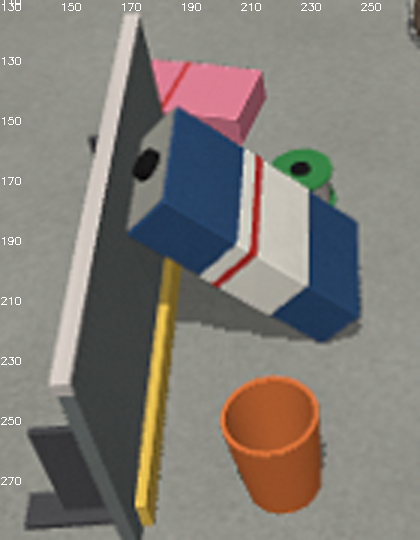

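```bash
cat >> h.py <<'E'
def proj(c,X):
    X=np.atleast_2d(X); P=X@c['R'].T+c['t']; s=P[:,:2]/P[:,2:]; r2=(s**2).sum(1,keepdims=True)
    return s*(1+c['k1']*r2)*[c['fx'],c['fy']]+[c['cx'],c['cy']]
def unproj(c,uv,z):
    from scipy.optimize import least_squares
    return np.r_[least_squares(lambda p: (proj(c,[p[0],p[1],z])[0]-uv),[.4,0.]).x,z]
E
python3 - <<'E'
from h import *
from scipy.optimize import least_squares
T=pickle.load(open('pics/top0.pkl','rb'));S=pickle.load(open('pics/scene0.pkl','rb'))
th=np.arcsin(.136/.2);c,s=np.cos(th),np.sin(th)
def tin(x,y,z): # tin->div (x offset later)
    yy=y-.025
    return np.array([x, -.136+c*yy+s*z, -s*yy+c*z])
w=.0575
# tin x: same as div x presumably
obs=[]  # (cam, uv, divpoint, istin)
def w2(p,P,tinp):
    q=np.array(P,float)
    if tinp:
        a=p[4]; X=np.array([q[0]*np.cos(a)-(q[1])*np.sin(a),q[0]*np.sin(a)+q[1]*np.cos(a),q[2]]); X[0]+=p[3]; q=X
    C,Sn=np.cos(p[2]),np.sin(p[2])
    return np.array([p[0]+C*q[0]-Sn*q[1],p[1]+Sn*q[0]+C*q[1],q[2]])
# div +y ~ world -y => yaw ~ pi ; div x ~ -world x
far=-.2;near=.2
t0=lambda u,v:(u/2+230,v/2+80); s0=lambda u,v:(u/3+130,v/3+110)
obs=[(T,t0(303,17),[far,0,.205],0),(T,t0(398,398),[near,0,.205],0),(T,t0(267,70),[far,0,0],0),
(S,s0(122,14),[near,0,.205],0) if 0 else (S,s0(137,14),[near,0,.205],0),(S,s0(72,386),[far,0,.205],0),
]
F=-1 # far side tin x = -w
for cam,f,l in((T,t0,[((168,249),-w,-.025,0),((192,344),w,-.025,0),((311,208),-w,-.025,.2),((335,314),w,-.025,.2),((332,206),-w,.025,.2),((358,306),w,.025,.2)]),
 (S,s0,[((178,108),w,-.025,.2),((358,223),w,-.025,0),((358,315),-w if 0 else -w,-.025,0) ,((235,245),0,0,0)])):
    for uv,x,y,z in l:
        if (x,y,z)==(0,0,0): continue
        obs.append((cam,f(*uv),tin(x,y,z),1))
# scene: heel corners: near-robot (358,223), far-robot lower corner uncertain -> drop
obs.pop()
fun=lambda p: np.concatenate([proj(o[0],w2(p,o[2],o[3]))[0]-o[1] for o in obs])
r=least_squares(fun,[.45,-.25,np.pi,0,0],loss='soft_l1')
print(r.x); print(np.round(fun(r.x).reshape(-1,2),1))
p=r.x
print('heel',w2(p,tin(0,-.025,0),1),'center',w2(p,tin(0,0,.1),1))
np.save('p.npy',p)
print('cup',unproj(T,(329,138),.09),'spool',unproj(T,(353,276),.042),'face normal dir', -np.array([-np.sin(p[2]),np.cos(p[2])]))
for e in(-.18,.18):print('rail ends',unproj(T,t0(270,78) if e<0 else t0(342,375),.032))
E
```

```text
[ 0.52264331 -0.25052233  3.34524342  0.04757053 -0.00367287]
[[-0.7  0.1]
 [-0.   0.1]
 [-1.4 -1.4]
 [ 0.1 -0.6]
 [-2.1 -1.2]
 [-0.7 -0.9]
 [-1.3  0.3]
 [-1.2 -0.9]
 [ 0.   0.6]
 [ 0.9 -1.7]
 [ 0.8  0.9]
 [-1.  -2.3]
 [-0.6 -1.1]]
heel [ 0.44175721 -0.09092364  0.034     ] center [ 0.45890652 -0.17553346  0.09032121]
cup [ 0.64000879 -0.11398097  0.09      ] spool [ 0.32935952 -0.16493504  0.042     ] face normal dir [-0.20224599  0.97933475]
rail ends [ 0.69696302 -0.20993736  0.032     ]
rail ends [ 0.34439454 -0.28053875  0.032     ]
```

```bash
python3 - <<'E'
from h import *
c=snap('wrist','w0'); print(c['T_tool_cam'],c['fx'])
im=cv2.imread('pics/scene0.png')[0:130,400:560]
cv2.imwrite('pics/g.png',cv2.resize(im,None,fx=4.5,fy=4.5,interpolation=cv2.INTER_CUBIC))
E
```

```text
[[ 4.59682462e-04 -9.56630714e-01 -2.91303046e-01  7.43325729e-02]
 [ 9.99999753e-01  5.94803290e-04 -3.75295590e-04  1.43801043e-03]
 [ 5.32287299e-04 -2.91302802e-01  9.56630751e-01 -1.32090488e-01]
 [ 0.00000000e+00  0.00000000e+00  0.00000000e+00  1.00000000e+00]] 357.2758702412956
```

View pics/g.png

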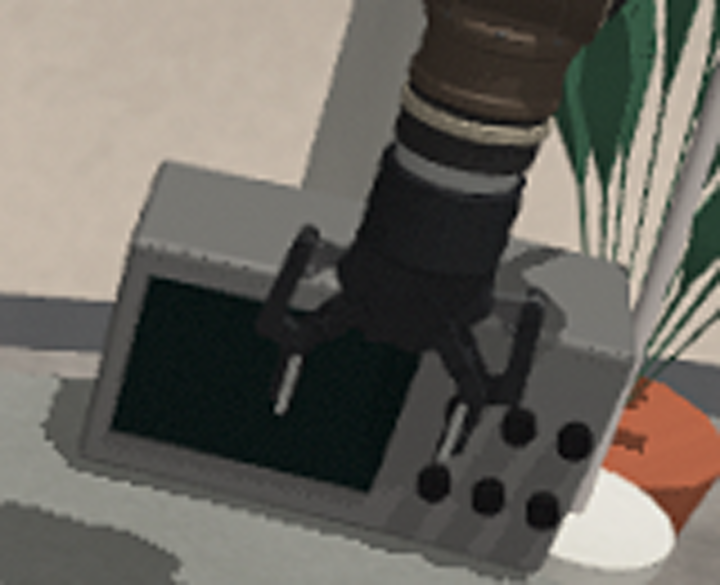

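View pics/w0.png

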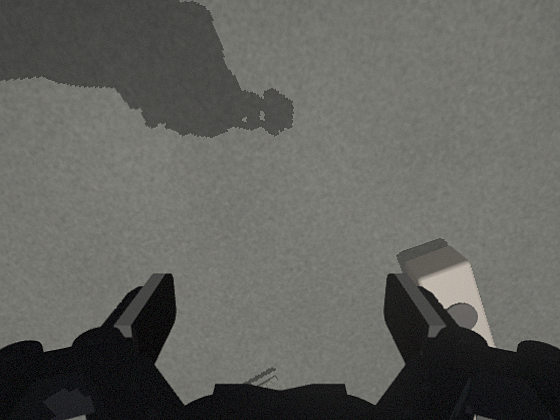

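```bash
cat >> h.py <<'E'
from scipy.spatial.transform import Rotation as Ro
P=None
try: P=np.load('p.npy')
except Exception: pass
def div2w(x,y): 
    C,S=np.cos(P[2]),np.sin(P[2]); return np.array([P[0]+C*x-S*y,P[1]+S*x+C*y])
def w2div(X):
    C,S=np.cos(P[2]),np.sin(P[2]); d=np.array(X[:2])-P[:2]; return np.array([C*d[0]+S*d[1],-S*d[0]+C*d[1]])
def goto(x,y,z,tooly): # divider coords; tooly angle world
    s=env.sense(); R=Ro.from_rotvec(s['orientation']).as_matrix()
    t=np.r_[div2w(x,y),z]; ty=R[:,1]; a=np.arctan2(ty[1],ty[0])
    dy=-((tooly-a+np.pi)%(2*np.pi)-np.pi)
    print('dp mm',np.round(1e3*R.T@(t-s['position']),1),'yaw',round(dy,3),'target',t, 'clock',s['clock'])
def st():
    s=env.sense(); R=Ro.from_rotvec(s['orientation']).as_matrix(); C,S=np.cos(P[2]),np.sin(P[2])
    f=s['force']; print('t',round(s['clock'],2),'div',np.round(1e3*w2div(s['position']),1),'z',round(1e3*s['position'][2],1),'F div',np.round([C*f[0]+S*f[1],-S*f[0]+C*f[1],f[2]],1),'gap',round(s['finger_gap'],2),'tilt',np.round(R[:,2],3),'tooly ang',round(np.arctan2(R[1,1],R[0,1])-P[2]+np.pi,3), np.round(s['joint_positions'],2))
E
python3 - <<'E'
from h import *
st(); print(w2div([.44,-.09]))
goto(.0476,-.27,.15, P[2]-np.pi/2)
E
```

```text
t 0.15 div [ 162.1 -782.2] z 241.7 F div [-0.2 -0.1 -0.2] gap 1.0 tilt [-0.001 -0.001 -1.   ] tooly ang 0.964 [ 1.17  0.13 -0.04  1.41  0.    1.57]
[ 0.04847047 -0.17391938]
dp mm [-386.  -355.5   92.1] yaw -0.606 target [0.42142056 0.00427114 0.15      ] clock 0.15
```

>>> arm_command(
  rows=[
    {"dp": [-193, -178, 30], "yaw": -0.3, "fingers": 1},
    {"dp": [-193, -178, 30], "yaw": -0.3, "fingers": 1},
    {"dp": [-193, -178, 30], "yaw": -0.3, "fingers": 1},
    {"dp": [-193, -178, 30], "yaw": -0.3, "fingers": 1},
    {"dp": [-193, -178, 30], "yaw": -0.3, "fingers": 1},
    {"dp": [-193, -178, 30], "yaw": -0.3, "fingers": 1},
    {"dp": [-193, -178, 30], "yaw": -0.3, "fingers": 1},
    {"dp": [-193, -178, 30], "yaw": -0.3, "fingers": 1},
  ],
)

```text
clock: 0.82
position: [0.3141, 0.2404, 0.2119]
orientation: [-0.169, -3.137, 0.002]
force: [0.7, -0.0, -0.7]
finger_gap: 1.001
```

```bash
python3 - <<'E'
from h import *
st(); 
goto(.0476,-.27,.15, P[2]-np.pi/2)
E
```

```text
t 0.82 div [ 105. -523.] z 211.9 F div [-0.7  0.2 -0.7] gap 1.0 tilt [-0.    -0.001 -1.   ] tooly ang 1.26 [ 0.65 -0.12 -0.35  1.34 -0.    0.76]
dp mm [-132.1 -223.2   62.1] yaw -0.311 target [0.42142056 0.00427114 0.15      ] clock 0.8167
```

>>> arm_command(
  rows=[
    {"dp": [-30, -50, 10], "yaw": -0.1, "fingers": 1},
    {"dp": [-60, -90, 20], "yaw": -0.2, "fingers": 1},
    {"dp": [-90, -130, 40], "yaw": -0.311, "fingers": 1},
    {"dp": [-110, -180, 55], "yaw": -0.311, "fingers": 1},
    {"dp": [-132, -223, 62], "yaw": -0.311, "fingers": 1},
    {"dp": [-132, -223, 62], "yaw": -0.311, "fingers": 1},
    {"dp": [-132, -223, 62], "yaw": -0.311, "fingers": 1},
    {"dp": [-132, -223, 62], "yaw": -0.311, "fingers": 1},
  ],
)

```text
clock: 1.48
position: [0.4231, 0.0043, 0.1486]
orientation: [0.317, -3.124, 0.002]
force: [-0.2, 0.6, 0.4]
finger_gap: 1.001
```

```bash
python3 - <<'E'
from h import *
st(); c=snap('scene','s1')
s=env.sense()['position']; R=Ro.from_rotvec(env.sense()['orientation']).as_matrix()
for q in ([0,0,0],[0,-.057,0],[0,-.0425,0],[0,-.0425,-.062],[0,-.07,-.05]): print(q,proj(c,s+R@np.array(q)))
im=cv2.imread('pics/s1.png'); u,v=proj(c,s)[0]; u=int(u);v=int(v);print(u,v)
im=im[v-100:v+40,u-90:u+90]; cv2.imwrite('pics/s1z.png',cv2.resize(im,None,fx=4.2,fy=4.2,interpolation=cv2.INTER_CUBIC))
E
```

```text
t 1.48 div [  45.9 -269.7] z 148.6 F div [ 0.1 -0.6  0.4] gap 1.0 tilt [-0.001 -0.002 -1.   ] tooly ang 1.57 [ 0.01 -0.05 -0.43  1.19 -0.   -0.19]
[0, 0, 0] [[286.65293554 163.07381575]]
[0, -0.057, 0] [[262.90989384 164.54370686]]
[0, -0.0425, 0] [[268.95959276 164.16579403]]
[0, -0.0425, -0.062] [[267.88212558 143.79200823]]
[0, -0.07, -0.05] [[256.16207056 148.62034126]]
286 163
```

View pics/s1z.png

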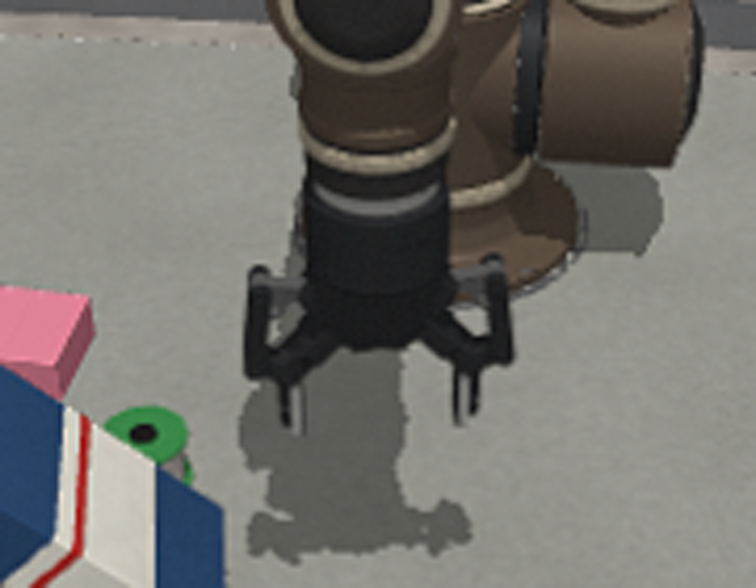

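>>> arm_command(
  rows=[
    {"dp": [0, 0, 0], "yaw": 0.4, "fingers": -1},
    {"dp": [0, 0, 0], "yaw": 0.4, "fingers": -1},
    {"dp": [0, 0, 0], "yaw": 0.8, "fingers": -1},
    {"dp": [0, 0, 0], "yaw": 0.8, "fingers": -1},
    {"dp": [0, 0, 0], "yaw": 0.8, "fingers": -1},
    {"dp": [0, 0, 0], "yaw": 0.8, "fingers": -1},
    {"dp": [0, 0, 0], "yaw": 0.8, "fingers": -1},
  ],
)

```text
clock: 2.12
position: [0.4219, 0.0099, 0.1506]
orientation: [-0.921, -3.003, -0.001]
force: [0.8, -0.3, 0.9]
finger_gap: 0.009
```

>>> arm_command(
  rows=[
    {"dp": [0, 0, 0], "yaw": 0.771, "fingers": -1},
    {"dp": [0, 0, 0], "yaw": 0.771, "fingers": -1},
    {"dp": [0, 0, 0], "yaw": 0.771, "fingers": -1},
    {"dp": [0, 0, 0], "yaw": 0.771, "fingers": -1},
    {"dp": [0, 0, 0], "yaw": 0.771, "fingers": -1},
    {"dp": [0, 0, 0], "yaw": 0.771, "fingers": -1},
    {"dp": [0, 0, 0], "yaw": 0.771, "fingers": -1},
  ],
)

```text
clock: 2.7
position: [0.4219, 0.0098, 0.1506]
orientation: [-1.981, -2.438, -0.001]
force: [-0.3, -0.6, 1.5]
finger_gap: -0.003
```

```bash
python3 - <<'E'
from h import *
st(); c=snap('scene','s2')
s=env.sense()['position']; R=Ro.from_rotvec(env.sense()['orientation']).as_matrix()
im=cv2.imread('pics/s2.png'); u,v=proj(c,s)[0]; u=int(u);v=int(v)
u0,v0=u-70,v-90
for q in ([0,0,0],[-.011,0,.011],[-.038,0,-.062],[-.011,0,-.062]): print(q,(proj(c,s+R@np.array(q))[0]-[u0,v0])*5)
im=im[v0:v0+120,u0:u0+140]; cv2.imwrite('pics/s2z.png',cv2.resize(im,None,fx=5,fy=5,interpolation=cv2.INTER_CUBIC))
E
```

```text
t 2.7 div [  46.1 -275.3] z 150.6 F div [0.4 0.5 1.5] gap -0.0 tilt [ 0.     0.001 -1.   ] tooly ang 0.003 [ 0.02 -0.05 -0.43  1.2   0.    1.39]
[0, 0, 0] [350.01552849 453.24790144]
[-0.011, 0, 0.011] [327.44558872 471.90607536]
[-0.038, 0, -0.062] [266.29577976 356.19833564]
[-0.011, 0, -0.062] [325.34348102 352.44835036]
```

View pics/s2z.png

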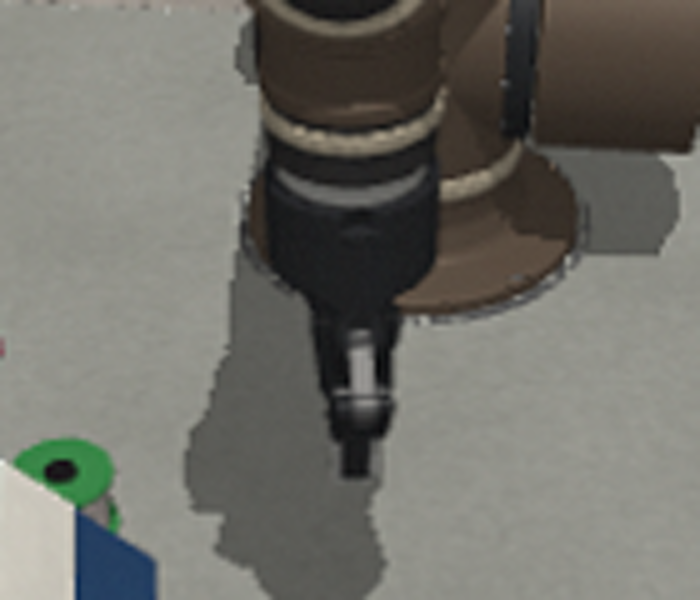

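```bash
python3 - <<'E'
from h import *
T=pickle.load(open('pics/top0.pkl','rb'))
for n,uv,z in (('small',(264,181),.03),('smallnear',(266,211),.03),('small right',(281,181),.03)): print(n,w2div(unproj(T,uv,z))*1e3)
goto(.0476,-.23,.018,P[2]-np.pi)
E
```

```text
small [ -87.8386944  -271.40803557]
smallnear [ -18.83461703 -282.61620223]
small right [ -79.00832193 -232.94139799]
dp mm [-45.1  -1.9 132.5] yaw 0.006 target [ 0.4295104  -0.03490225  0.018     ] clock 2.75
```

>>> arm_command(
  rows=[
    {"dp": [-30, -2, 0], "yaw": 0.006, "fingers": -1},
    {"dp": [-45, -2, 30], "yaw": 0.006, "fingers": -1},
    {"dp": [-45, -2, 65], "yaw": 0.006, "fingers": -1},
    {"dp": [-45, -2, 95], "yaw": 0.006, "fingers": -1},
    {"dp": [-45, -2, 115], "yaw": 0.006, "fingers": -1},
    {"dp": [-45, -2, 128], "yaw": 0.006, "fingers": -1},
    {"dp": [-45, -2, 132], "yaw": 0.006, "fingers": -1},
    {"dp": [-45, -2, 132], "yaw": 0.006, "fingers": -1},
  ],
)

```text
clock: 3.42
position: [0.4285, -0.0356, 0.0175]
orientation: [-1.981, -2.436, 0.002]
force: [0.1, 0.7, 0.4]
finger_gap: -0.002
```

```bash
python3 - <<'E'
from h import *
st(); snap('scene','s3')
E
```

```text
t 3.42 div [  48.7 -229.6] z 17.5 F div [-0.2 -0.6  0.4] gap -0.0 tilt [-0.002  0.    -1.   ] tooly ang 0.001 [-0.08  0.06 -0.63  0.89  0.    1.28]
```

View pics/s3.png

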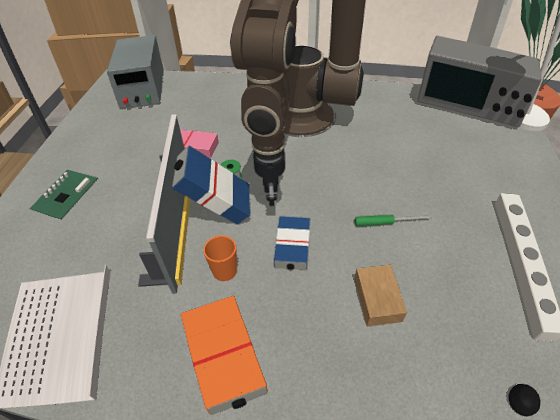

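Fingers are shut, low, behind the tin's heel (tool at ~(270,195), tin heel at ~(248,215)). Approach.

>>> arm_command(
  rows=[
    {"dp": [-12, 0, 0], "yaw": 0, "fingers": -1},
    {"dp": [-24, 0, 0], "yaw": 0, "fingers": -1},
    {"dp": [-32, 0, 0], "yaw": 0, "fingers": -1},
    {"dp": [-36, 0, 0], "yaw": 0, "fingers": -1},
    {"dp": [-39, 0, 0], "yaw": 0, "fingers": -1},
    {"dp": [-41, 0, 0], "yaw": 0, "fingers": -1},
    {"dp": [-43, 0, 0], "yaw": 0, "fingers": -1},
    {"dp": [-45, 0, 0], "yaw": 0, "fingers": -1},
  ],
)

```text
clock: 4.13
position: [0.4382, -0.0797, 0.0183]
orientation: [-1.985, -2.434, -0.002]
force: [-0.7, 7.6, 1.5]
finger_gap: -0.003
```

```bash
python3 -c "
from h import *
st()"
```

```text
t 4.13 div [  48.1 -184.4] z 18.3 F div [-0.9 -7.6  1.5] gap -0.0 tilt [-0.     0.002 -1.   ] tooly ang -0.001 [-0.18  0.08 -0.6   0.89  0.    1.19]
```

>>> arm_command(
  rows=[
    {"dp": [-2, 0, 0], "yaw": 0, "fingers": -1},
    {"dp": [-4, 0, 0], "yaw": 0, "fingers": -1},
    {"dp": [-6, 0, 0], "yaw": 0, "fingers": -1},
    {"dp": [-8, 0, 0], "yaw": 0, "fingers": -1},
    {"dp": [-10, 0, 0], "yaw": 0, "fingers": -1},
    {"dp": [-12, 0, 0], "yaw": 0, "fingers": -1},
  ],
)

```text
clock: 4.63
position: [0.4391, -0.0906, 0.0171]
orientation: [-1.982, -2.432, -0.001]
force: [-2.2, 5.1, -4.3]
finger_gap: 0.003
```

```bash
python3 -c "
from h import *
st()"
```

```text
t 4.63 div [  49.4 -173.5] z 17.1 F div [ 1.2 -5.4 -4.3] gap 0.0 tilt [-0.003  0.004 -1.   ] tooly ang -0.001 [-0.21  0.09 -0.59  0.89  0.    1.16]
```

>>> arm_command(
  rows=[
    {"dp": [-2, 0, 0], "yaw": 0, "fingers": -1},
    {"dp": [-4, 0, 0], "yaw": 0, "fingers": -1},
    {"dp": [-6, 0, 0], "yaw": 0, "fingers": -1},
    {"dp": [-8, 0, 0], "yaw": 0, "fingers": -1},
    {"dp": [-10, 0, 0], "yaw": 0, "fingers": -1},
    {"dp": [-12, 0, 0], "yaw": 0, "fingers": -1},
    {"dp": [-14, 0, 0], "yaw": 0, "fingers": -1},
    {"dp": [-16, 0, 0], "yaw": 0, "fingers": -1},
    {"dp": [-18, 0, 0], "yaw": 0, "fingers": -1},
    {"dp": [-20, 0, 0], "yaw": 0, "fingers": -1},
  ],
)

```text
clock: 5.47
position: [0.4449, -0.112, 0.0184]
orientation: [1.986, 2.434, 0.0]
force: [-0.0, 4.0, -3.2]
finger_gap: -0.005
```

```bash
python3 -c "
from h import *
st()
snap('scene','s4')"
```

```text
t 5.47 div [  48.1 -151.4] z 18.4 F div [-0.8 -4.  -3.2] gap -0.0 tilt [ 0. -0. -1.] tooly ang -0.002 [-0.25  0.11 -0.57  0.89 -0.    1.12]
```

View pics/s4.png

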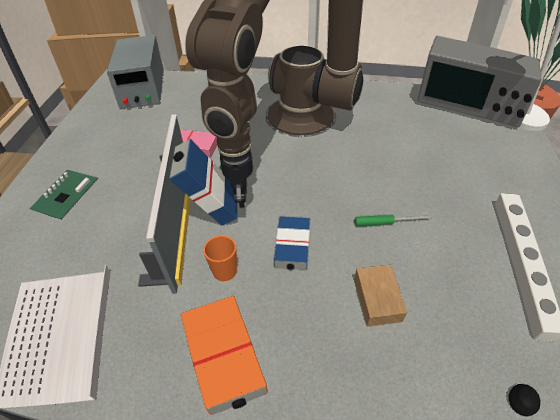

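>>> arm_command(
  rows=[
    {"dp": [-2, 0, 0], "yaw": 0, "fingers": -1},
    {"dp": [-4, 0, 0], "yaw": 0, "fingers": -1},
    {"dp": [-6, 0, 0], "yaw": 0, "fingers": -1},
    {"dp": [-8, 0, 0], "yaw": 0, "fingers": -1},
    {"dp": [-10, 0, 0], "yaw": 0, "fingers": -1},
    {"dp": [-12, 0, 0], "yaw": 0, "fingers": -1},
    {"dp": [-14, 0, 0], "yaw": 0, "fingers": -1},
    {"dp": [-16, 0, 0], "yaw": 0, "fingers": -1},
    {"dp": [-18, 0, 0], "yaw": 0, "fingers": -1},
    {"dp": [-20, 0, 0], "yaw": 0, "fingers": -1},
  ],
)

```text
clock: 6.35
position: [0.4489, -0.1315, 0.0183]
orientation: [1.986, 2.434, -0.0]
force: [-0.2, 2.4, -2.5]
finger_gap: -0.001
```

```bash
python3 -c "
from h import *
st()
snap('scene','s5')
cv2.imwrite('pics/s5z.png',cv2.resize(cv2.imread('pics/s5.png')[110:290,130:310],None,fx=3.3,fy=3.3,interpolation=cv2.INTER_CUBIC))"
```

```text
t 6.35 div [  48.2 -131.5] z 18.3 F div [-0.3 -2.4 -2.5] gap -0.0 tilt [ 0. -0. -1.] tooly ang -0.002 [-0.28  0.12 -0.55  0.9  -0.    1.08]
```

View pics/s5z.png

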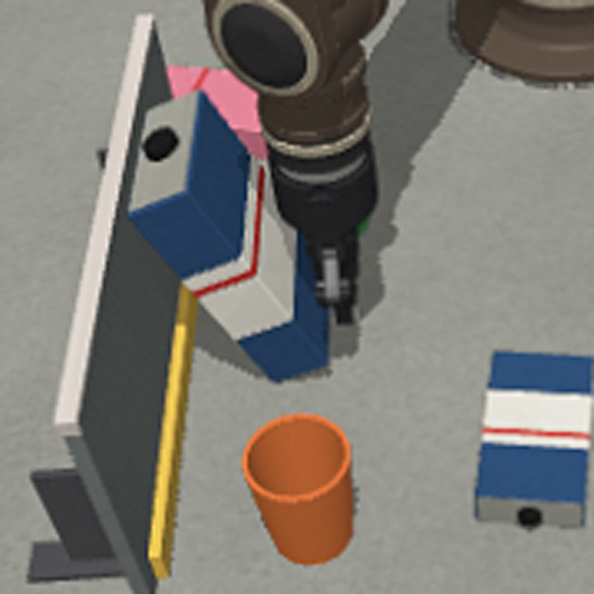

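>>> arm_command(
  rows=[
    {"dp": [-1.5, 0, 0], "yaw": 0, "fingers": -1},
    {"dp": [-3, 0, 0], "yaw": 0, "fingers": -1},
    {"dp": [-4.5, 0, 0], "yaw": 0, "fingers": -1},
    {"dp": [-6, 0, 0], "yaw": 0, "fingers": -1},
    {"dp": [-7.5, 0, 0], "yaw": 0, "fingers": -1},
    {"dp": [-9, 0, 0], "yaw": 0, "fingers": -1},
    {"dp": [-10.5, 0, 0], "yaw": 0, "fingers": -1},
    {"dp": [-12, 0, 0], "yaw": 0, "fingers": -1},
  ],
)

```text
clock: 7.07
position: [0.4513, -0.1432, 0.0183]
orientation: [1.986, 2.434, -0.0]
force: [0.1, 2.3, -2.5]
finger_gap: -0.002
```

```bash
python3 -c "
from h import *
st()
snap('scene','s6')
cv2.imwrite('pics/s6z.png',cv2.resize(cv2.imread('pics/s6.png')[110:290,130:310],None,fx=3.3,fy=3.3,interpolation=cv2.INTER_CUBIC))"
```

```text
t 7.07 div [  48.2 -119.5] z 18.3 F div [-0.5 -2.2 -2.5] gap -0.0 tilt [ 0. -0. -1.] tooly ang -0.002 [-0.31  0.13 -0.54  0.9  -0.    1.06]
```

View pics/s6z.png

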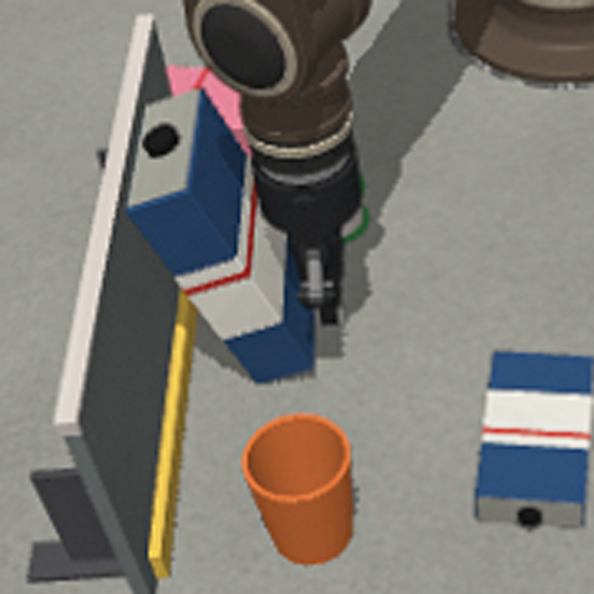

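>>> arm_command(
  rows=[
    {"dp": [-1, 0, 0], "yaw": 0, "fingers": -1},
    {"dp": [-2, 0, 0], "yaw": 0, "fingers": -1},
    {"dp": [-3, 0, 0], "yaw": 0, "fingers": -1},
    {"dp": [-4, 0, 0], "yaw": 0, "fingers": -1},
    {"dp": [-5, 0, 0], "yaw": 0, "fingers": -1},
    {"dp": [-6, 0, 0], "yaw": 0, "fingers": -1},
  ],
)

```text
clock: 7.62
position: [0.4524, -0.149, 0.0183]
orientation: [-1.986, -2.434, 0.0]
force: [-0.6, 2.1, -2.8]
finger_gap: 0.002
```

```bash
python3 -c "
from h import *
st()"
```

```text
t 7.62 div [  48.2 -113.6] z 18.3 F div [ 0.2 -2.2 -2.8] gap 0.0 tilt [-0. -0. -1.] tooly ang -0.002 [-0.32  0.14 -0.53  0.9  -0.    1.05]
```

>>> arm_command(
  rows=[
    {"dp": [-1, 0, 0], "yaw": 0, "fingers": -1},
    {"dp": [-2, 0, 0], "yaw": 0, "fingers": -1},
    {"dp": [-3, 0, 0], "yaw": 0, "fingers": -1},
    {"dp": [-4, 0, 0], "yaw": 0, "fingers": -1},
  ],
)

```text
clock: 7.95
position: [0.4532, -0.1529, 0.0183]
orientation: [1.986, 2.434, -0.0]
force: [-1.1, 1.1, -1.5]
finger_gap: -0.003
```

```bash
python3 -c "
from h import *
st()
snap('scene','s7')
cv2.imwrite('pics/s7z.png',cv2.resize(cv2.imread('pics/s7.png')[110:290,130:310],None,fx=3.3,fy=3.3,interpolation=cv2.INTER_CUBIC))"
```

```text
t 7.95 div [  48.2 -109.6] z 18.3 F div [ 0.8 -1.3 -1.5] gap -0.0 tilt [ 0. -0. -1.] tooly ang -0.002 [-0.33  0.14 -0.53  0.9  -0.    1.04]
```

View pics/s7z.png

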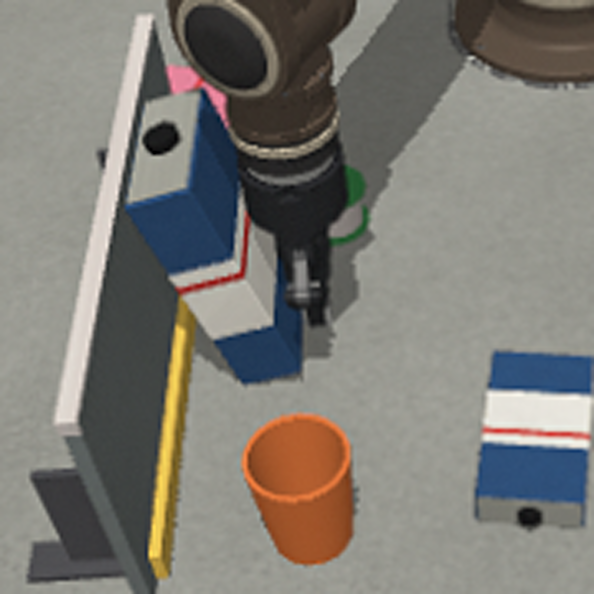

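>>> arm_command(
  rows=[
    {"dp": [-1, 0, 0], "yaw": 0, "fingers": -1},
    {"dp": [-1.5, 0, 0], "yaw": 0, "fingers": -1},
    {"dp": [-2, 0, 0], "yaw": 0, "fingers": -1},
    {"dp": [-2.5, 0, 0], "yaw": 0, "fingers": -1},
    {"dp": [-3, 0, 0], "yaw": 0, "fingers": -1},
  ],
)

```text
clock: 8.42
position: [0.4538, -0.1558, 0.0183]
orientation: [1.986, 2.434, 0.0]
force: [-1.0, 2.1, -1.5]
finger_gap: 0.001
```

```bash
python3 -c "
from h import *
st()
snap('scene','s8')
cv2.imwrite('pics/s8z.png',cv2.resize(cv2.imread('pics/s8.png')[110:290,130:310],None,fx=3.3,fy=3.3,interpolation=cv2.INTER_CUBIC))"
```

```text
t 8.42 div [  48.2 -106.7] z 18.3 F div [ 0.5 -2.3 -1.5] gap 0.0 tilt [ 0. -0. -1.] tooly ang -0.002 [-0.33  0.15 -0.53  0.9   0.    1.04]
```

View pics/s8z.png

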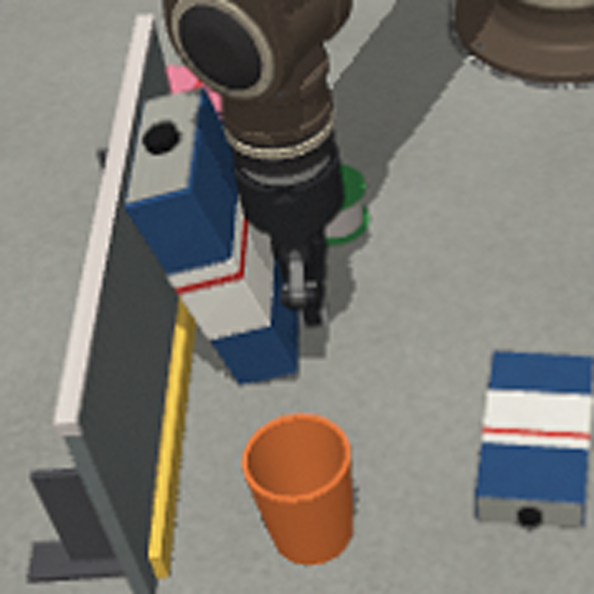

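>>> arm_command(
  rows=[
    {"dp": [-1, 0, 0], "yaw": 0, "fingers": -1},
    {"dp": [-2, 0, 0], "yaw": 0, "fingers": -1},
    {"dp": [-3, 0, 0], "yaw": 0, "fingers": -1},
    {"dp": [-4, 0, 0], "yaw": 0, "fingers": -1},
  ],
)

```text
clock: 8.8
position: [0.4546, -0.1598, 0.0183]
orientation: [1.986, 2.434, -0.0]
force: [0.1, 2.2, -2.7]
finger_gap: -0.003
```

```bash
python3 -c "
from h import *
st()
snap('scene','s9')
cv2.imwrite('pics/s9z.png',cv2.resize(cv2.imread('pics/s9.png')[110:290,130:310],None,fx=3.3,fy=3.3,interpolation=cv2.INTER_CUBIC))"
```

```text
t 8.8 div [  48.3 -102.6] z 18.3 F div [-0.5 -2.2 -2.7] gap -0.0 tilt [-0. -0. -1.] tooly ang -0.002 [-0.34  0.15 -0.52  0.9  -0.    1.03]
```

View pics/s9z.png

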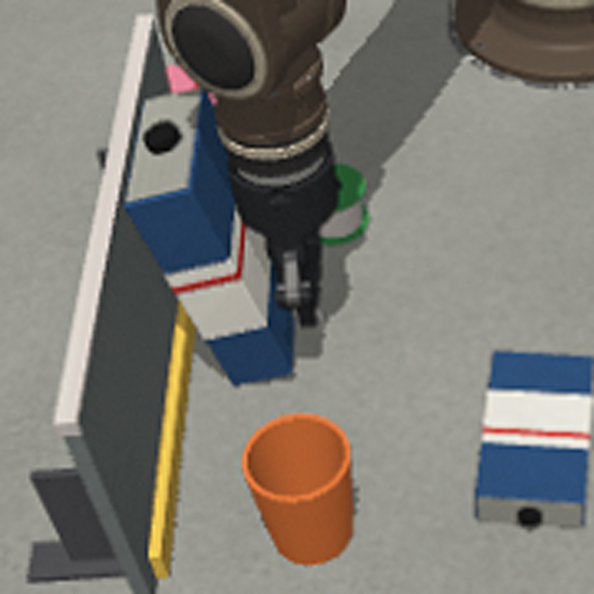

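>>> arm_command(
  rows=[
    {"dp": [-1, 0, 0], "yaw": 0, "fingers": -1},
    {"dp": [-2, 0, 0], "yaw": 0, "fingers": -1},
    {"dp": [-3, 0, 0], "yaw": 0, "fingers": -1},
  ],
)

```text
clock: 9.1
position: [0.4549, -0.1615, 0.0183]
orientation: [-1.984, -2.433, -0.003]
force: [-1.6, 15.6, 3.5]
finger_gap: 0.0
```

```bash
python3 -c "
from h import *
st()"
```

```text
t 9.1 div [  48.3 -100.9] z 18.3 F div [ -1.5 -15.6   3.5] gap 0.0 tilt [-0.     0.003 -1.   ] tooly ang -0.001 [-0.34  0.15 -0.52  0.9   0.    1.03]
```

>>> arm_command(
  rows=[
    {"dp": [2, 0, 0], "yaw": 0, "fingers": -1},
    {"dp": [4, 0, 0], "yaw": 0, "fingers": -1},
    {"dp": [6, 0, 0], "yaw": 0, "fingers": -1},
  ],
)

```text
clock: 9.35
position: [0.4545, -0.1572, 0.0187]
orientation: [1.986, 2.433, -0.0]
force: [-0.4, 1.4, 0.2]
finger_gap: -0.002
```

```bash
python3 -c "
from h import *
st()
snap('scene','s10')
cv2.imwrite('pics/s10z.png',cv2.resize(cv2.imread('pics/s10.png')[110:290,130:310],None,fx=3.3,fy=3.3,interpolation=cv2.INTER_CUBIC))"
```

```text
t 9.35 div [  47.9 -105.2] z 18.7 F div [ 0.1 -1.4  0.2] gap -0.0 tilt [ 0.001 -0.001 -1.   ] tooly ang -0.002 [-0.33  0.15 -0.52  0.9  -0.    1.04]
```

View pics/s10z.png

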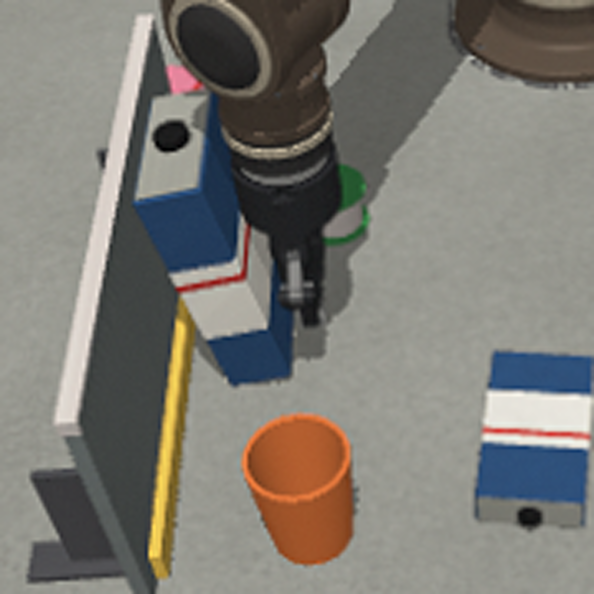

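>>> arm_command(
  rows=[
    {"dp": [2.5, 0, 0], "yaw": 0, "fingers": -1},
    {"dp": [5, 0, 0], "yaw": 0, "fingers": -1},
    {"dp": [7.5, 0, 0], "yaw": 0, "fingers": -1},
    {"dp": [10, 0, 0], "yaw": 0, "fingers": -1},
    {"dp": [12.5, 0, 0], "yaw": 0, "fingers": -1},
    {"dp": [15, 0, 0], "yaw": 0, "fingers": -1},
    {"dp": [17.5, 0, 0], "yaw": 0, "fingers": -1},
    {"dp": [20, 0, 0], "yaw": 0, "fingers": -1},
    {"dp": [22.5, 0, 0], "yaw": 0, "fingers": -1},
    {"dp": [25, 0, 0], "yaw": 0, "fingers": -1},
  ],
)

```text
clock: 10.23
position: [0.449, -0.132, 0.0183]
orientation: [1.986, 2.434, -0.0]
force: [0.7, 0.0, 0.2]
finger_gap: 0.001
```

```bash
python3 -c "
from h import *
st()
snap('scene','s11')
cv2.imwrite('pics/s11z.png',cv2.resize(cv2.imread('pics/s11.png')[110:290,130:310],None,fx=3.3,fy=3.3,interpolation=cv2.INTER_CUBIC))"
```

```text
t 10.23 div [  48.2 -130.9] z 18.3 F div [-0.7  0.1  0.2] gap 0.0 tilt [ 0. -0. -1.] tooly ang -0.002 [-0.29  0.12 -0.55  0.9  -0.    1.08]
```

View pics/s11z.png

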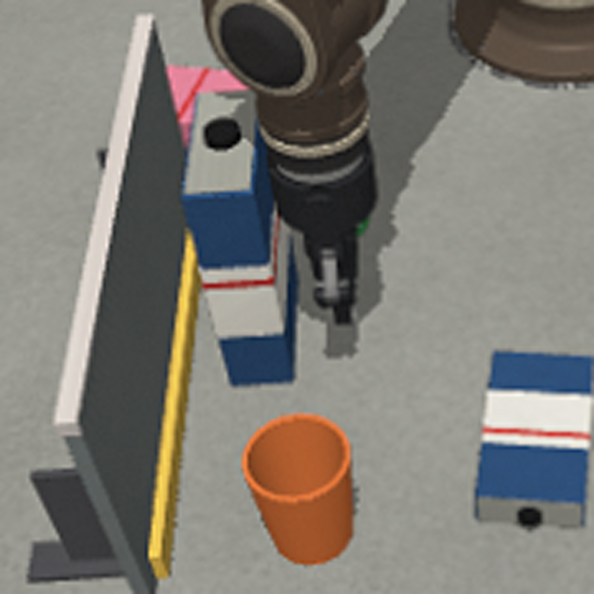

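>>> arm_command(
  rows=[
    {"dp": [25, 0, 0], "yaw": 0, "fingers": -1},
    {"dp": [55, 0, -20], "yaw": 0, "fingers": -1},
    {"dp": [85, 0, -50], "yaw": 0, "fingers": 0},
    {"dp": [85, 0, -60], "yaw": -0.4, "fingers": 1},
    {"dp": [85, 0, -60], "yaw": -0.4, "fingers": 1},
    {"dp": [85, 0, -60], "yaw": -0.8, "fingers": 1},
    {"dp": [85, 0, -60], "yaw": -0.8, "fingers": 1},
    {"dp": [85, 0, -60], "yaw": -0.8, "fingers": 1},
    {"dp": [85, 0, -60], "yaw": -0.8, "fingers": 1},
  ],
)

```text
clock: 11.03
position: [0.432, -0.0489, 0.0785]
orientation: [0.947, 2.995, -0.0]
force: [0.0, 0.8, -0.3]
finger_gap: 0.972
```

>>> arm_command(
  rows=[
    {"dp": [0, 0, 0], "yaw": -0.4, "fingers": 1},
    {"dp": [0, 0, 0], "yaw": -0.4, "fingers": 1},
    {"dp": [0, 0, 0], "yaw": -0.4, "fingers": 1},
    {"dp": [0, 0, 0], "yaw": -0.77, "fingers": 1},
    {"dp": [0, 0, 0], "yaw": -0.77, "fingers": 1},
    {"dp": [0, 0, 0], "yaw": -0.77, "fingers": 1},
    {"dp": [0, 0, 0], "yaw": -0.77, "fingers": 1},
    {"dp": [0, 0, 0], "yaw": -0.77, "fingers": 1},
  ],
)

```text
clock: 11.7
position: [0.432, -0.049, 0.0784]
orientation: [-0.234, 3.133, -0.0]
force: [-0.4, -0.1, -0.1]
finger_gap: 0.992
```

```bash
python3 -c "
from h import *
st()
snap('scene','s12');snap('top','t12')
goto(.048,-.215,.012,P[2]-np.pi/2)
for f,b in(('s12',(110,290,130,310)),('t12',(80,290,230,450))):
  cv2.imwrite('pics/'+f+'z.png',cv2.resize(cv2.imread('pics/'+f+'.png')[b[0]:b[1],b[2]:b[3]],None,fx=2.8,fy=2.8,interpolation=cv2.INTER_CUBIC))"
```

```text
t 11.7 div [  48.  -215.7] z 78.4 F div [ 0.4  0.  -0.1] gap 0.99 tilt [ 0. -0. -1.] tooly ang 1.516 [-0.11  0.01 -0.53  1.03 -0.   -0.26]
dp mm [-0.1 -0.7 66.3] yaw -0.055 target [ 0.43215235 -0.04967317  0.012     ] clock 11.8
```

View pics/s12z.png

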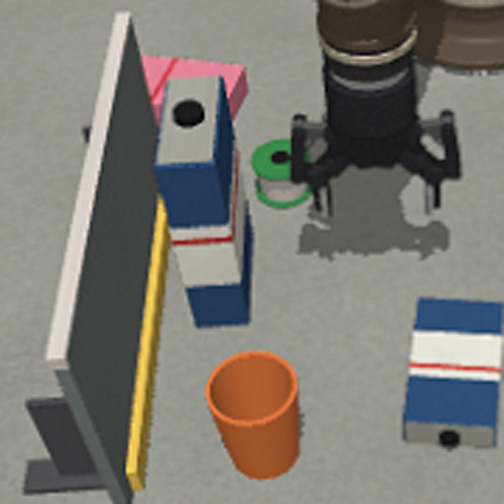

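View pics/t12z.png

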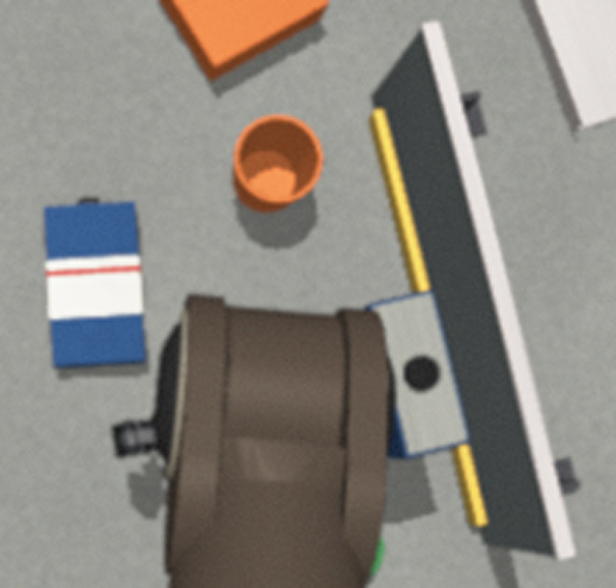

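```bash
python3 -c "
from h import *
c=pickle.load(open('pics/t12.pkl','rb'))
q=[w2div(unproj(c,(u/2.8+230,v/2.8+80),.2))*1e3 for u,v in((430,291),(468,443),(370,305),(405,457))]
print(np.round(q,1))
print([np.round(w2div(unproj(c,(u/2.8+230,v/2.8+80),.032))*1e3,1) for u,v in((385,110),(411,212),(427,290),(468,450),(487,523),(372,112),(474,525))])
"
```

```text
[[ -7.4 -43.4]
 [105.2 -43. ]
 [ -7.3 -88.7]
 [104.2 -90.2]]
[array([-177. ,    1.2]), array([-87.,   1.]), array([-19.9,  -2.1]), array([118. ,  -0.7]), array([180.7,   0.5]), array([-177.7,  -10.1]), array([179.7, -10.6])]
```

>>> arm_command(
  rows=[
    {"dp": [0, 0, 30], "yaw": -0.055, "fingers": 1},
    {"dp": [0, 0, 55], "yaw": -0.055, "fingers": 1},
    {"dp": [0, 0, 66], "yaw": -0.055, "fingers": 1},
    {"dp": [0, 0, 68], "yaw": -0.055, "fingers": 1},
    {"dp": [0, 0, 70], "yaw": -0.055, "fingers": 1},
    {"dp": [0, 0, 70], "yaw": -0.055, "fingers": 1},
    {"dp": [0, 0, 70], "yaw": -0.055, "fingers": 1},
  ],
)

```text
clock: 12.38
position: [0.4328, -0.0491, 0.0093]
orientation: [-0.322, 3.123, -0.001]
force: [-0.3, 0.5, -0.1]
finger_gap: 0.998
```

```bash
python3 -c "
from h import *
st()
c=snap('scene','s13')
s=env.sense()['position']; R=Ro.from_rotvec(env.sense()['orientation']).as_matrix()
b=(120,290,190,330);k=4
for q in ([0,.0,0],[.0,.057,0],[0,.057,-s[2]*0],[0,.075,-.05]): print(q,(proj(c,s+R@np.array(q))[0]-[b[2],b[0]])*k)
cv2.imwrite('pics/s13z.png',cv2.resize(cv2.imread('pics/s13.png')[b[0]:b[1]-20,b[2]:b[3]+30],None,fx=4,fy=4,interpolation=cv2.INTER_CUBIC))"
```

```text
t 12.38 div [  47.3 -215.4] z 9.3 F div [ 0.2 -0.5 -0.1] gap 1.0 tilt [ 0.002 -0.    -1.   ] tooly ang 1.573 [-0.11  0.07 -0.63  0.86 -0.   -0.32]
[0, 0.0, 0] [303.25141582 335.5191346 ]
[0.0, 0.057, 0] [388.82331192 329.77850969]
[0, 0.057, np.float64(-0.0)] [388.82331192 329.77850969]
[0, 0.075, -0.05] [416.3210847  274.82214008]
```

View pics/s13z.png

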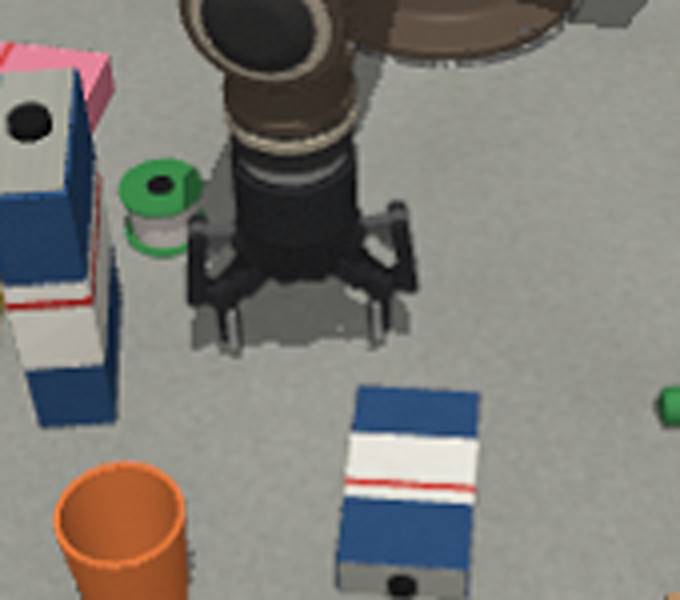

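>>> arm_command(
  rows=[
    {"dp": [0, 0, 2], "yaw": 0, "fingers": 1},
    {"dp": [0, 0, 4], "yaw": 0, "fingers": 1},
    {"dp": [0, 0, 6], "yaw": 0, "fingers": 1},
    {"dp": [0, 0, 7], "yaw": 0, "fingers": 1},
    {"dp": [0, 0, 8], "yaw": 0, "fingers": 1},
    {"dp": [0, 0, 8], "yaw": 0, "fingers": 1},
  ],
)

```text
clock: 12.93
position: [0.4317, -0.049, 0.0]
orientation: [0.323, -3.125, -0.0]
force: [0.4, -0.1, 0.0]
finger_gap: 1.0
```

```bash
python3 -c "
from h import *
st()"
```

```text
t 12.93 div [  48.3 -215.8] z 0.0 F div [-0.4  0.2  0. ] gap 1.0 tilt [-0.  0. -1.] tooly ang 1.573 [-0.11  0.08 -0.64  0.84  0.   -0.32]
```

>>> arm_command(
  rows=[
    {"dp": [0, -12, 0], "yaw": 0, "fingers": 1},
    {"dp": [0, -24, 0], "yaw": 0, "fingers": 1},
    {"dp": [0, -34, 0], "yaw": 0, "fingers": 1},
    {"dp": [0, -39, 0], "yaw": 0, "fingers": 1},
    {"dp": [0, -41, 0], "yaw": 0, "fingers": 1},
    {"dp": [0, -43, 0], "yaw": 0, "fingers": 1},
    {"dp": [0, -44, 0], "yaw": 0, "fingers": 1},
    {"dp": [0, -45, 0], "yaw": 0, "fingers": 1},
    {"dp": [0, -46, 0], "yaw": 0, "fingers": 1},
  ],
)

```text
clock: 13.68
position: [0.4412, -0.0938, 0.0003]
orientation: [0.324, -3.125, -0.0]
force: [0.4, 0.0, 0.4]
finger_gap: 1.0
```

```bash
python3 -c "
from h import *
st()
c=snap('scene','s14')
b=(110,290,150,320)
cv2.imwrite('pics/s14z.png',cv2.resize(cv2.imread('pics/s14.png')[b[0]:b[1]-40,b[2]:b[3]],None,fx=4,fy=4,interpolation=cv2.INTER_CUBIC))"
```

```text
t 13.68 div [  48.  -169.9] z 0.3 F div [-0.4  0.1  0.4] gap 1.0 tilt [-0.  0. -1.] tooly ang 1.574 [-0.21  0.11 -0.61  0.85  0.   -0.42]
```

View pics/s14z.png

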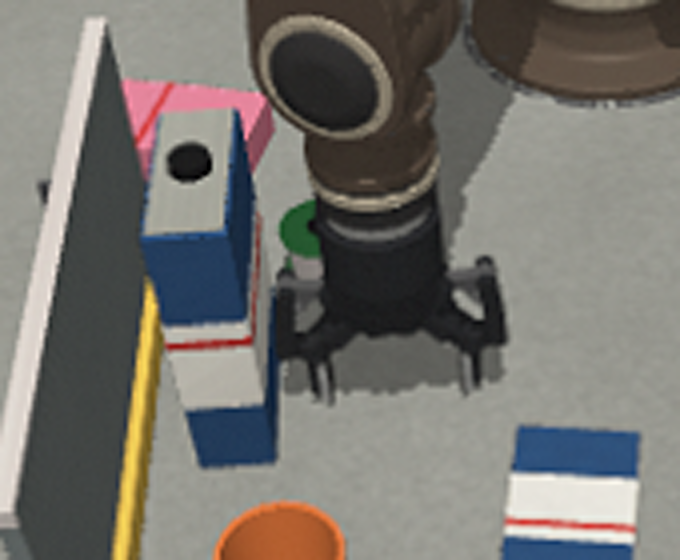

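>>> arm_command(
  rows=[
    {"dp": [0, -0.8, 0], "yaw": 0, "fingers": 1},
    {"dp": [0, -1.6, 0], "yaw": 0, "fingers": 1},
    {"dp": [0, -2.4, 0], "yaw": 0, "fingers": 1},
    {"dp": [0, -3.2, 0], "yaw": 0, "fingers": 1},
    {"dp": [0, -4, 0], "yaw": 0, "fingers": 1},
  ],
)

```text
clock: 14.15
position: [0.4422, -0.0979, 0.0003]
orientation: [-0.323, 3.125, 0.0]
force: [-1.4, 3.4, 1.8]
finger_gap: 0.999
```

```bash
python3 -c "
from h import *
st()"
```

```text
t 14.15 div [  47.9 -165.8] z 0.3 F div [ 0.6 -3.6  1.8] gap 1.0 tilt [ 0.  0. -1.] tooly ang 1.573 [-0.22  0.12 -0.61  0.85  0.   -0.42]
```

>>> arm_command(
  rows=[
    {"dp": [0, -0.8, 0], "yaw": 0, "fingers": 1},
    {"dp": [0, -1.6, 0], "yaw": 0, "fingers": 1},
    {"dp": [0, -2.4, 0], "yaw": 0, "fingers": 1},
    {"dp": [0, -3.2, 0], "yaw": 0, "fingers": 1},
    {"dp": [0, -4, 0], "yaw": 0, "fingers": 1},
  ],
)

```text
clock: 14.57
position: [0.443, -0.1019, 0.0003]
orientation: [-0.323, 3.125, 0.0]
force: [-0.5, 1.7, 1.7]
finger_gap: 1.002
```

```bash
python3 -c "
from h import *
st()
c=snap('scene','s15')
b=(110,290,150,320)
cv2.imwrite('pics/s15z.png',cv2.resize(cv2.imread('pics/s15.png')[b[0]:b[1]-40,b[2]:b[3]],None,fx=4,fy=4,interpolation=cv2.INTER_CUBIC))"
```

```text
t 14.57 div [  47.9 -161.7] z 0.3 F div [ 0.1 -1.8  1.7] gap 1.0 tilt [ 0.  0. -1.] tooly ang 1.573 [-0.23  0.12 -0.6   0.85  0.   -0.43]
```

View pics/s15z.png

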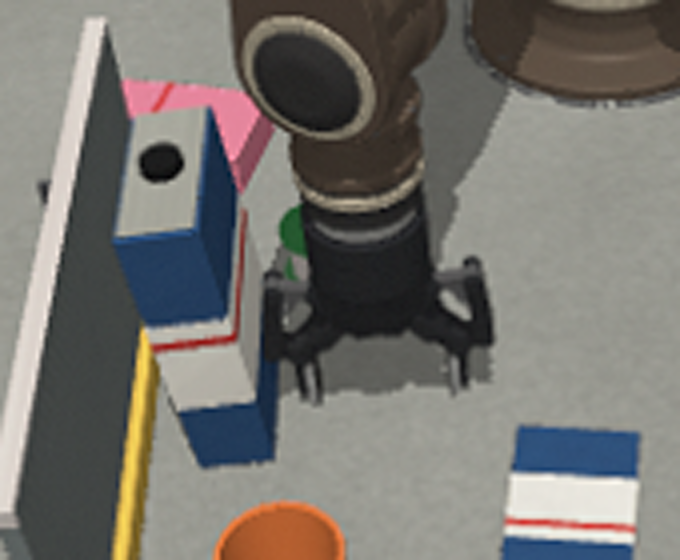

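>>> arm_command(
  rows=[
    {"dp": [0, 1.5, 0], "yaw": 0, "fingers": 1},
    {"dp": [0, 3, 0], "yaw": 0, "fingers": 1},
    {"dp": [0, 4.5, 0], "yaw": 0, "fingers": 1},
    {"dp": [0, 6, 0], "yaw": 0, "fingers": 1},
    {"dp": [0, 7.5, 0], "yaw": 0, "fingers": 1},
    {"dp": [0, 9, 0], "yaw": 0, "fingers": 1},
    {"dp": [0, 16, 0], "yaw": 0, "fingers": 1},
  ],
)

```text
clock: 15.2
position: [0.44, -0.0864, 0.0004]
orientation: [-0.322, 3.125, -0.001]
force: [0.1, -0.1, 0.9]
finger_gap: 0.993
```

```bash
python3 -c "
from h import *
st()
c=snap('scene','s16')
b=(110,290,150,320)
cv2.imwrite('pics/s16z.png',cv2.resize(cv2.imread('pics/s16.png')[b[0]:b[1]-40,b[2]:b[3]],None,fx=4,fy=4,interpolation=cv2.INTER_CUBIC))"
```

```text
t 15.2 div [  47.7 -177.4] z 0.4 F div [-0.1  0.2  0.9] gap 0.99 tilt [ 0.001 -0.001 -1.   ] tooly ang 1.572 [-0.19  0.11 -0.62  0.85 -0.   -0.4 ]
```

View pics/s16z.png

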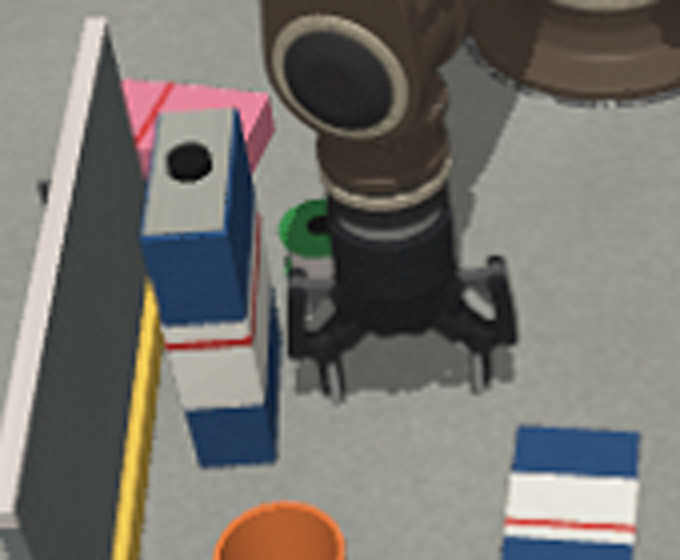

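```bash
python3 -c "
from h import *
c=pickle.load(open('pics/t12.pkl','rb'));s=pickle.load(open('pics/s16.pkl','rb'))
print(w2div(unproj(c,(422/2.8+230,373/2.8+80),.21))*1e3, w2div(unproj(s,(197.25,150),.208))*1e3)
goto(.0487,-.18,.29,P[2]-np.pi/2)
"
```

```text
[ 48.83356796 -66.03467802] [ 44.01502377 -67.92314631]
dp mm [   0.6    1.4 -289.7] yaw 0.002 target [ 0.43854543 -0.08409146  0.29      ] clock 15.25
```

>>> arm_command(
  rows=[
    {"dp": [0, 10, -30], "yaw": 0, "fingers": 1},
    {"dp": [0, 10, -70], "yaw": 0, "fingers": 0.3},
    {"dp": [0, 10, -110], "yaw": 0, "fingers": 0.3},
    {"dp": [0, 10, -150], "yaw": 0, "fingers": 0.3},
    {"dp": [0, 10, -190], "yaw": 0, "fingers": 0.3},
    {"dp": [0, 10, -230], "yaw": 0, "fingers": 0.3},
    {"dp": [0, 10, -260], "yaw": 0, "fingers": 0.3},
    {"dp": [0, 0, -275], "yaw": 0, "fingers": 0.3},
    {"dp": [0, -20, -275], "yaw": 0, "fingers": 0.3},
    {"dp": [0, -40, -275], "yaw": 0, "fingers": 0.3},
  ],
)

```text
clock: 16.08
position: [0.4486, -0.1254, 0.2771]
orientation: [-0.326, 3.121, -0.002]
force: [0.3, 0.1, -0.4]
finger_gap: 0.65
```

```bash
python3 -c "
from h import *
st()
goto(.0475,-.067,.26,P[2]-np.pi/2)
"
```

```text
t 16.08 div [  47.2 -137.5] z 277.1 F div [-0.3 -0.  -0.4] gap 0.65 tilt [ 0.003 -0.001 -1.   ] tooly ang 1.575 [-0.27  0.01 -0.08  1.47  0.   -0.48]
dp mm [  0.7 -70.5  17.2] yaw 0.004 target [ 0.46257443 -0.19451359  0.26      ] clock 16.0833
```

>>> arm_command(
  rows=[
    {"dp": [0.7, -20, 5], "yaw": 0.004, "fingers": 0.3},
    {"dp": [0.7, -40, 10], "yaw": 0.004, "fingers": 0.3},
    {"dp": [0.7, -58, 14], "yaw": 0.004, "fingers": 0.3},
    {"dp": [0.7, -68, 15], "yaw": 0.004, "fingers": 0.3},
    {"dp": [0.7, -70.5, 15], "yaw": 0.004, "fingers": 0.3},
    {"dp": [0.7, -70.5, 15], "yaw": 0.004, "fingers": 0.3},
    {"dp": [0.7, -70.5, 15], "yaw": 0.004, "fingers": 0.3},
  ],
)

```text
clock: 16.67
position: [0.4616, -0.1939, 0.2606]
orientation: [-0.317, 3.125, 0.0]
force: [-0.3, -0.2, 0.2]
finger_gap: 0.65
```

```bash
python3 -c "
from h import *
st()
c=snap('wrist','w17')
"
```

```text
t 16.67 div [ 48.4 -67.8] z 260.6 F div [0.3 0.2 0.2] gap 0.65 tilt [ 0.  0. -1.] tooly ang 1.57 [-0.4   0.08 -0.05  1.44  0.   -0.6 ]
```

View pics/w17.png

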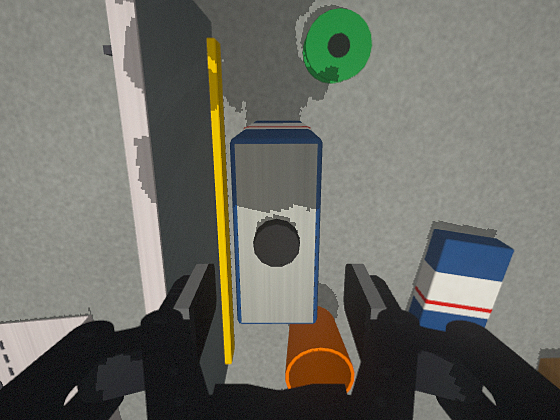

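```bash
python3 -c "
from h import *
c=pickle.load(open('pics/w17.pkl','rb'));T=c['T_tool_cam']
K=np.array([[c['fx'],0,c['cx']],[0,c['fy'],c['cy']],[0,0,1]])
def ray(uv,zt):
    n=cv2.undistortPoints(np.array([[uv]],float),K,np.array([c['k1'],0,0,0,0]))[0,0]
    d=T[:3,:3]@np.r_[n,1]; o=T[:3,3]; return o+d*(zt-o[2])/d[2]
zt=c['state']['position'][2]
print('cap',ray((276.5,241),zt-.21)*1e3)
for uv in((231,143),(322,143),(239,323),(318,323)): print(ray(uv,zt-.2)*1e3)
for uv in((217,50),(231,360)): print('rail',ray(uv,zt-.032)*1e3)
"
```

```text
cap [ 1.01839838 -0.4712623  50.55291044]
[ 52.96703209 -24.66974623  60.55291044]
[52.99459609 23.76037497 60.55291044]
[-57.6032752  -23.98954522  60.55291044]
[-57.56105076  25.12571899  60.55291044]
rail [119.90414749 -56.82779353 228.55291044]
rail [-223.23020915  -57.26955135  228.55291044]
```

>>> arm_command(
  rows=[
    {"dp": [1, -0.5, 15], "yaw": 0, "fingers": 0.3},
    {"dp": [1, -0.5, 30], "yaw": 0, "fingers": 0.1},
    {"dp": [1, -0.5, 40], "yaw": 0, "fingers": 0},
    {"dp": [1, -0.5, 45], "yaw": 0, "fingers": -0.1},
    {"dp": [1, -0.5, 47], "yaw": 0, "fingers": -0.2},
    {"dp": [1, -0.5, 47], "yaw": 0, "fingers": -0.25},
    {"dp": [1, -0.5, 47], "yaw": 0, "fingers": -0.25},
  ],
)

```text
clock: 17.3
position: [0.461, -0.1951, 0.2139]
orientation: [-0.317, 3.125, -0.001]
force: [0.9, 0.6, -0.1]
finger_gap: 0.374
```

```bash
python3 -c "
from h import *
st()
c=snap('scene','s18')
b=(80,250,130,300)
cv2.imwrite('pics/s18z.png',cv2.resize(cv2.imread('pics/s18.png')[b[0]:b[1]-20,b[2]:b[3]],None,fx=4,fy=4,interpolation=cv2.INTER_CUBIC))"
```

```text
t 17.3 div [ 49.1 -66.7] z 213.9 F div [-1.  -0.4 -0.1] gap 0.37 tilt [ 0.001 -0.    -1.   ] tooly ang 1.57 [-0.4   0.08 -0.15  1.34  0.   -0.6 ]
```

View pics/s18z.png

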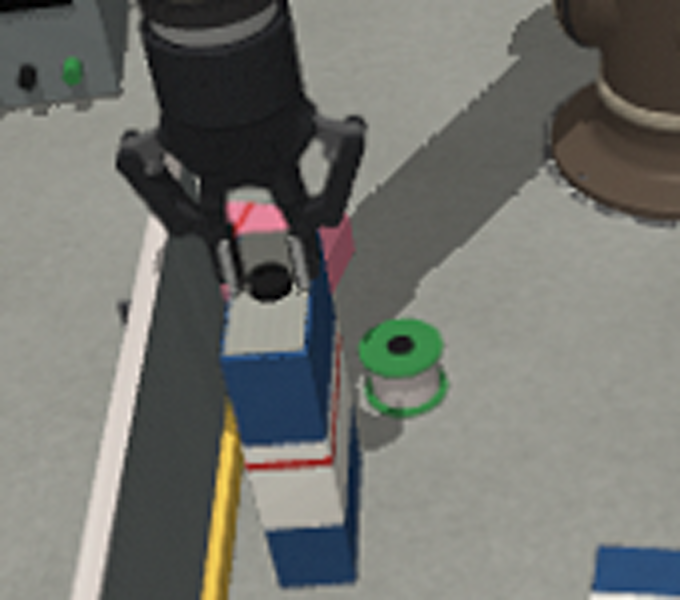

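>>> arm_command(
  rows=[
    {"dp": [0, 0, 0], "yaw": 0, "fingers": -0.32},
    {"dp": [0, 0, 0], "yaw": 0, "fingers": -0.4},
    {"dp": [0, 0, 0], "yaw": 0, "fingers": -0.5},
    {"dp": [0, 0, 0], "yaw": 0, "fingers": -0.6},
    {"dp": [0, 0, 0], "yaw": 0, "fingers": -0.6},
  ],
  squeeze=30,
)

```text
clock: 17.77
position: [0.4611, -0.1955, 0.2141]
orientation: [-0.317, 3.124, -0.002]
force: [0.4, -1.2, 5.8]
finger_gap: 0.281
```

```bash
python3 -c "
from h import *
st()"
```

```text
t 17.77 div [ 49.1 -66.4] z 214.1 F div [-0.1  1.3  5.8] gap 0.28 tilt [ 0.001 -0.001 -1.   ] tooly ang 1.569 [-0.4   0.08 -0.15  1.34 -0.   -0.6 ]
```

>>> arm_command(
  rows=[
    {"dp": [0, 0, -0.5], "yaw": 0, "fingers": -0.6},
    {"dp": [0, 0, -0.5], "yaw": 0, "fingers": -0.6},
    {"dp": [0, 0, -0.5], "yaw": 0, "fingers": -0.6},
  ],
)

```text
clock: 18.02
position: [0.461, -0.1953, 0.2141]
orientation: [-0.317, 3.125, -0.001]
force: [0.4, -1.1, 4.8]
finger_gap: 0.278
```

```bash
python3 -c "
from h import *
st()"
```

```text
t 18.02 div [ 49.2 -66.6] z 214.1 F div [-0.2  1.1  4.8] gap 0.28 tilt [ 0.001 -0.    -1.   ] tooly ang 1.569 [-0.4   0.08 -0.15  1.34  0.   -0.6 ]
```

>>> arm_command(
  rows=[
    {"dp": [0, 0, -1], "yaw": 0, "fingers": -0.6},
    {"dp": [0, 0, -1], "yaw": 0, "fingers": -0.6},
    {"dp": [0, 0, -1], "yaw": 0, "fingers": -0.6},
  ],
)

```text
clock: 18.27
position: [0.4606, -0.195, 0.2143]
orientation: [0.317, -3.125, -0.001]
force: [0.3, 0.1, -1.6]
finger_gap: 0.279
```

```bash
python3 -c "
from h import *
st()"
```

```text
t 18.27 div [ 49.5 -67. ] z 214.3 F div [-0.4 -0.  -1.6] gap 0.28 tilt [-0.001  0.001 -1.   ] tooly ang 1.569 [-0.4   0.08 -0.15  1.34  0.   -0.6 ]
```

>>> arm_command(
  rows=[
    {"dp": [0, -0.7, 0], "yaw": 0, "fingers": -0.6},
    {"dp": [0, -1.5, 0], "yaw": 0, "fingers": -0.6},
    {"dp": [0, -2.5, 0], "yaw": 0, "fingers": -0.6},
    {"dp": [0, -3.5, 0], "yaw": 0, "fingers": -0.6},
    {"dp": [0, -4.5, 0], "yaw": 0, "fingers": -0.6},
    {"dp": [0, -5.5, 0], "yaw": 0, "fingers": -0.6},
    {"dp": [0, -6.5, 0], "yaw": 0, "fingers": -0.6},
    {"dp": [0, -7.5, 0], "yaw": 0, "fingers": -0.6},
  ],
)

```text
clock: 18.93
position: [0.4621, -0.2027, 0.2145]
orientation: [0.317, -3.125, -0.0]
force: [-0.2, -0.3, -3.7]
finger_gap: 0.275
```

```bash
python3 -c "
from h import *
st();print(env.sense()['wrist_torque'])
c=snap('scene','s19')
b=(80,250,130,300)
cv2.imwrite('pics/s19z.png',cv2.resize(cv2.imread('pics/s19.png')[b[0]:b[1]-20,b[2]:b[3]],None,fx=4,fy=4,interpolation=cv2.INTER_CUBIC))"
```

```text
t 18.93 div [ 49.6 -59.1] z 214.5 F div [ 0.2  0.2 -3.7] gap 0.28 tilt [-0.001  0.    -1.   ] tooly ang 1.569 [-0.41  0.09 -0.14  1.34 -0.   -0.62]
[0.01327853 0.06213082 0.01243872]
```

View pics/s19z.png

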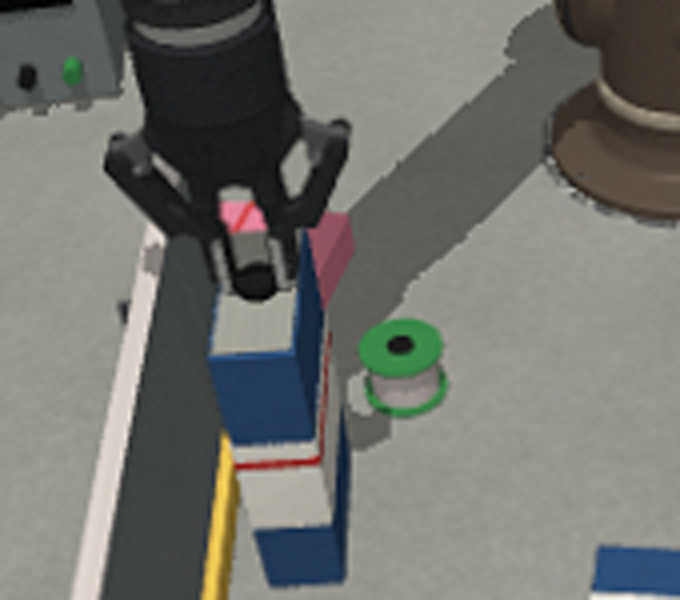

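>>> arm_command(
  rows=[
    {"dp": [0, 0, 0.5], "yaw": 0, "fingers": -0.6},
    {"dp": [0, -1, 0.5], "yaw": 0, "fingers": -0.6},
    {"dp": [0, -2, 0.5], "yaw": 0, "fingers": -0.6},
    {"dp": [0, -3, 0.5], "yaw": 0, "fingers": -0.6},
    {"dp": [0, -4, 0.5], "yaw": 0, "fingers": -0.6},
    {"dp": [0, -5, 0.5], "yaw": 0, "fingers": -0.6},
    {"dp": [0, -6, 0.5], "yaw": 0, "fingers": -0.6},
    {"dp": [0, -7, 0.5], "yaw": 0, "fingers": -0.6},
    {"dp": [0, -8, 0.5], "yaw": 0, "fingers": -0.6},
    {"dp": [0, -9, 0.5], "yaw": 0, "fingers": -0.6},
  ],
)

```text
clock: 19.82
position: [0.4641, -0.2115, 0.2143]
orientation: [-0.317, 3.126, -0.0]
force: [0.0, 0.7, -4.7]
finger_gap: 0.282
```

```bash
python3 -c "
from h import *
st();print(env.sense()['wrist_torque'])"
```

```text
t 19.82 div [ 49.4 -50.1] z 214.3 F div [-0.2 -0.7 -4.7] gap 0.28 tilt [ 0. -0. -1.] tooly ang 1.569 [-0.43  0.1  -0.13  1.34 -0.   -0.63]
[ 0.05252092 -0.01738009  0.02423456]
```

>>> arm_command(
  rows=[
    {"dp": [0, 0, 0.7], "yaw": 0, "fingers": -0.6},
    {"dp": [0, 0, 0.7], "yaw": 0, "fingers": -0.6},
    {"dp": [0, -1, 0.7], "yaw": 0, "fingers": -0.6},
    {"dp": [0, -2, 0.7], "yaw": 0, "fingers": -0.6},
  ],
)

```text
clock: 20.15
position: [0.4645, -0.2132, 0.2142]
orientation: [-0.317, 3.125, 0.0]
force: [-2.0, 1.9, 3.4]
finger_gap: 0.276
```

```bash
python3 -c "
from h import *
st();print(env.sense()['wrist_torque'])"
```

```text
t 20.15 div [ 49.3 -48.3] z 214.2 F div [ 1.6 -2.3  3.4] gap 0.28 tilt [ 0.001  0.    -1.   ] tooly ang 1.57 [-0.43  0.1  -0.13  1.34  0.   -0.63]
[0.41171545 0.3787049  0.01310662]
```

>>> arm_command(
  rows=[
    {"dp": [0, 0, -0.3], "yaw": 0, "fingers": -0.6},
    {"dp": [0, -1, -0.3], "yaw": 0, "fingers": -0.6},
    {"dp": [0, -2, -0.3], "yaw": 0, "fingers": -0.6},
    {"dp": [0, -3, -0.3], "yaw": 0, "fingers": -0.6},
    {"dp": [0, -4, -0.3], "yaw": 0, "fingers": -0.6},
    {"dp": [0, -5, -0.3], "yaw": 0, "fingers": -0.6},
    {"dp": [0, -6, -0.3], "yaw": 0, "fingers": -0.6},
  ],
)

```text
clock: 20.73
position: [0.4658, -0.2187, 0.2147]
orientation: [-0.317, 3.124, 0.002]
force: [-2.6, 3.5, 7.5]
finger_gap: 0.279
```

```bash
python3 -c "
from h import *
st();print(env.sense()['wrist_torque'])
c=snap('scene','s20')
b=(80,250,130,300)
cv2.imwrite('pics/s20z.png',cv2.resize(cv2.imread('pics/s20.png')[b[0]:b[1]-20,b[2]:b[3]],None,fx=4,fy=4,interpolation=cv2.INTER_CUBIC))"
```

```text
t 20.73 div [ 49.2 -42.7] z 214.7 F div [ 1.8 -4.   7.5] gap 0.28 tilt [ 0.001  0.001 -1.   ] tooly ang 1.57 [-0.44  0.11 -0.12  1.34  0.   -0.64]
[1.17668909 0.63416002 0.0148607 ]
```

View pics/s20z.png

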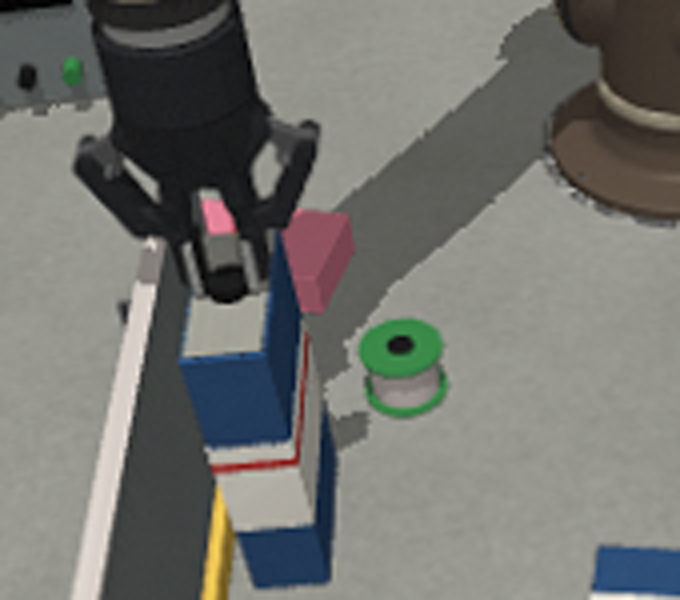

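>>> arm_command(
  rows=[
    {"dp": [0, 0, -0.4], "yaw": 0, "fingers": -0.6},
    {"dp": [0, 0, -0.8], "yaw": 0, "fingers": -0.6},
    {"dp": [0, 0, -0.8], "yaw": 0, "fingers": -0.6},
  ],
)

```text
clock: 21.03
position: [0.4657, -0.2188, 0.2147]
orientation: [-0.317, 3.125, 0.002]
force: [-1.3, 2.8, 5.1]
finger_gap: 0.282
```

```bash
python3 -c "
from h import *
st();print(env.sense()['wrist_torque'])"
```

```text
t 21.03 div [ 49.4 -42.6] z 214.7 F div [ 0.7 -3.   5.1] gap 0.28 tilt [ 0.     0.001 -1.   ] tooly ang 1.57 [-0.44  0.11 -0.12  1.34  0.   -0.64]
[ 1.13982379  0.46798544 -0.0014301 ]
```

>>> arm_command(
  rows=[
    {"dp": [0, 0, -0.4], "yaw": 0, "fingers": -0.6},
    {"dp": [0, 0, -0.7], "yaw": 0, "fingers": -0.6},
    {"dp": [0, 0, -0.7], "yaw": 0, "fingers": -0.6},
    {"dp": [0, 0, -0.7], "yaw": 0, "fingers": -0.6},
  ],
)

```text
clock: 21.37
position: [0.4656, -0.2194, 0.2147]
orientation: [0.317, -3.125, 0.0]
force: [0.0, -0.2, -4.0]
finger_gap: 0.282
```

```bash
python3 -c "
from h import *
st();print(env.sense()['wrist_torque'])"
```

```text
t 21.37 div [ 49.6 -42. ] z 214.7 F div [ 0.   0.2 -4. ] gap 0.28 tilt [-0.001 -0.    -1.   ] tooly ang 1.569 [-0.44  0.11 -0.12  1.34 -0.   -0.64]
[-0.00301443  0.03694044  0.00067024]
```

>>> arm_command(
  rows=[
    {"dp": [0, -0.5, 0.15], "yaw": 0, "fingers": -0.6},
    {"dp": [0, -1.3, 0.15], "yaw": 0, "fingers": -0.6},
    {"dp": [0, -2.1, 0.15], "yaw": 0, "fingers": -0.6},
    {"dp": [0, -2.8, 0.15], "yaw": 0, "fingers": -0.6},
    {"dp": [0, -3.4, 0.15], "yaw": 0, "fingers": -0.6},
    {"dp": [0, -4, 0.15], "yaw": 0, "fingers": -0.6},
  ],
)

```text
clock: 21.87
position: [0.4665, -0.2232, 0.2152]
orientation: [-0.317, 3.126, -0.0]
force: [0.3, 0.5, -4.0]
finger_gap: 0.28
```

```bash
python3 -c "
from h import *
st();print(env.sense()['wrist_torque'])"
```

```text
t 21.87 div [ 49.4 -38.1] z 215.2 F div [-0.4 -0.4 -4. ] gap 0.28 tilt [ 0. -0. -1.] tooly ang 1.569 [-0.45  0.11 -0.11  1.34 -0.   -0.65]
[-0.01480295 -0.02350275  0.00025706]
```

>>> arm_command(
  rows=[
    {"dp": [0, 0, 0.3], "yaw": 0, "fingers": -0.6},
    {"dp": [0, 0, 0.5], "yaw": 0, "fingers": -0.6},
    {"dp": [0, 0, 0.5], "yaw": 0, "fingers": -0.6},
  ],
)

```text
clock: 22.12
position: [0.4665, -0.2231, 0.2147]
orientation: [0.317, -3.125, -0.0]
force: [0.8, -0.9, -4.3]
finger_gap: 0.28
```

```bash
python3 -c "
from h import *
st();print(env.sense()['wrist_torque'])"
```

```text
t 22.12 div [ 49.5 -38.2] z 214.7 F div [-0.6  1.  -4.3] gap 0.28 tilt [-0.  0. -1.] tooly ang 1.569 [-0.45  0.11 -0.12  1.34  0.   -0.65]
[0.03123081 0.00638483 0.00111018]
```

Still carrying the full weight; lower a little more.

>>> arm_command(
  rows=[
    {"dp": [0, 0, 0.25], "yaw": 0, "fingers": -0.6},
    {"dp": [0, 0, 0.4], "yaw": 0, "fingers": -0.6},
    {"dp": [0, 0, 0.4], "yaw": 0, "fingers": -0.6},
  ],
)

```text
clock: 22.37
position: [0.4665, -0.223, 0.2143]
orientation: [0.317, -3.125, -0.0]
force: [-0.1, -0.2, -3.3]
finger_gap: 0.279
```

```bash
python3 -c "
from h import *
st();print(env.sense()['wrist_torque'])"
```

```text
t 22.37 div [ 49.5 -38.3] z 214.3 F div [ 0.2  0.2 -3.3] gap 0.28 tilt [-0.  0. -1.] tooly ang 1.569 [-0.45  0.11 -0.12  1.34  0.   -0.65]
[-0.00957642 -0.00706097  0.02712215]
```

>>> arm_command(
  rows=[
    {"dp": [0, -0.5, 0], "yaw": 0, "fingers": -0.6},
    {"dp": [0, -1, 0], "yaw": 0, "fingers": -0.6},
    {"dp": [0, -1.5, 0], "yaw": 0, "fingers": -0.6},
    {"dp": [0, -2, 0], "yaw": 0, "fingers": -0.6},
    {"dp": [0, -2.5, 0], "yaw": 0, "fingers": -0.6},
  ],
)

```text
clock: 22.78
position: [0.467, -0.2256, 0.2144]
orientation: [-0.317, 3.126, -0.0]
force: [-0.7, 0.1, -4.1]
finger_gap: 0.279
```

```bash
python3 -c "
from h import *
st();print(env.sense()['wrist_torque'])"
```

```text
t 22.78 div [ 49.4 -35.7] z 214.4 F div [ 0.7 -0.2 -4.1] gap 0.28 tilt [ 0. -0. -1.] tooly ang 1.569 [-0.45  0.11 -0.11  1.34 -0.   -0.65]
[-0.02180785  0.0258298   0.0189185 ]
```

>>> arm_command(
  rows=[
    {"dp": [0, -0.4, 0.1], "yaw": 0, "fingers": -0.6},
    {"dp": [0, -0.8, 0.2], "yaw": 0, "fingers": -0.6},
    {"dp": [0, -1.2, 0.2], "yaw": 0, "fingers": -0.6},
    {"dp": [0, -1.6, 0.2], "yaw": 0, "fingers": -0.6},
  ],
)

```text
clock: 23.12
position: [0.4673, -0.2271, 0.2142]
orientation: [-0.317, 3.126, 0.0]
force: [0.4, 0.2, -2.8]
finger_gap: 0.276
```

```bash
python3 -c "
from h import *
st();print(env.sense()['wrist_torque'])
c=snap('scene','s21')
b=(80,250,130,300)
cv2.imwrite('pics/s21z.png',cv2.resize(cv2.imread('pics/s21.png')[b[0]:b[1]-20,b[2]:b[3]],None,fx=4,fy=4,interpolation=cv2.INTER_CUBIC))"
```

```text
t 23.12 div [ 49.4 -34.2] z 214.2 F div [-0.5 -0.1 -2.8] gap 0.28 tilt [ 0.  0. -1.] tooly ang 1.569 [-0.45  0.12 -0.11  1.34  0.   -0.65]
[0.1518908  0.04150453 0.01040158]
```

View pics/s21z.png

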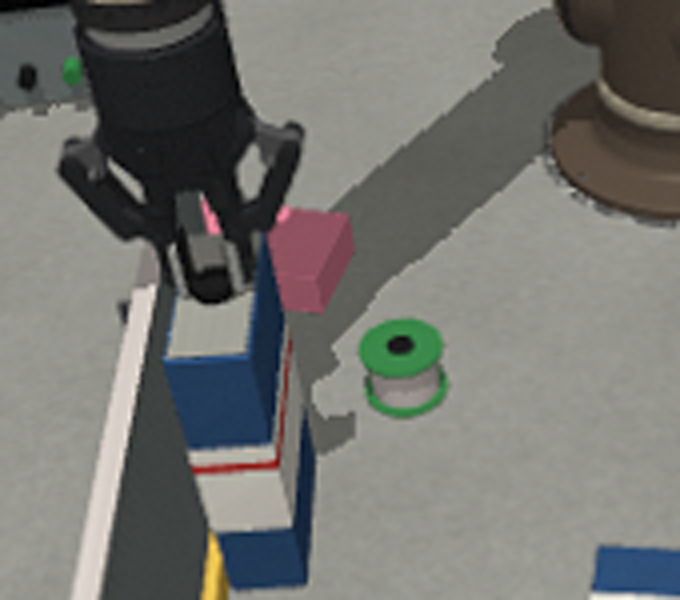

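>>> arm_command(
  rows=[
    {"dp": [0, -0.4, 0.1], "yaw": 0, "fingers": -0.6},
    {"dp": [0, -0.8, 0.1], "yaw": 0, "fingers": -0.6},
    {"dp": [0, -1.2, 0.1], "yaw": 0, "fingers": -0.6},
    {"dp": [0, -1.2, 0.1], "yaw": 0, "fingers": -0.6},
  ],
)

```text
clock: 23.5
position: [0.4676, -0.2282, 0.2143]
orientation: [-0.317, 3.125, 0.0]
force: [-1.3, 0.7, -0.7]
finger_gap: 0.281
```

```bash
python3 -c "
from h import *
st();print(env.sense()['wrist_torque'])"
```

```text
t 23.5 div [ 49.4 -33. ] z 214.3 F div [ 1.1 -1.  -0.7] gap 0.28 tilt [ 0.  0. -1.] tooly ang 1.569 [-0.45  0.12 -0.11  1.34  0.   -0.66]
[0.39641674 0.13997289 0.01966321]
```

>>> arm_command(
  rows=[
    {"dp": [0, -0.4, 0], "yaw": 0, "fingers": -0.6},
    {"dp": [0, -0.8, 0], "yaw": 0, "fingers": -0.6},
    {"dp": [0, -0.8, 0], "yaw": 0, "fingers": -0.6},
  ],
)

```text
clock: 23.75
position: [0.4678, -0.229, 0.2144]
orientation: [-0.317, 3.125, 0.0]
force: [-1.3, 0.9, 1.0]
finger_gap: 0.278
```

```bash
python3 -c "
from h import *
st();print(env.sense()['wrist_torque'])"
```

```text
t 23.75 div [ 49.3 -32.2] z 214.4 F div [ 1.1 -1.1  1. ] gap 0.28 tilt [ 0.001  0.    -1.   ] tooly ang 1.569 [-0.46  0.12 -0.11  1.34  0.   -0.66]
[0.61474605 0.24945341 0.05660183]
```

```bash
python3 -c "
from h import *
for n,f,b in(('scene','s22',(180,260,140,240)),('top','t22',(150,270,330,440)),('wrist','w22',None)):
  snap(n,f)
  if b: cv2.imwrite('pics/'+f+'z.png',cv2.resize(cv2.imread('pics/'+f+'.png')[b[0]:b[1],b[2]:b[3]],None,fx=5,fy=5,interpolation=cv2.INTER_CUBIC))"
```

```text
(no output)
```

View pics/s22z.png

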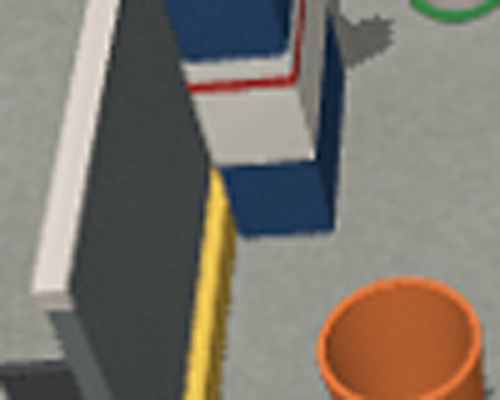

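View pics/w22.png

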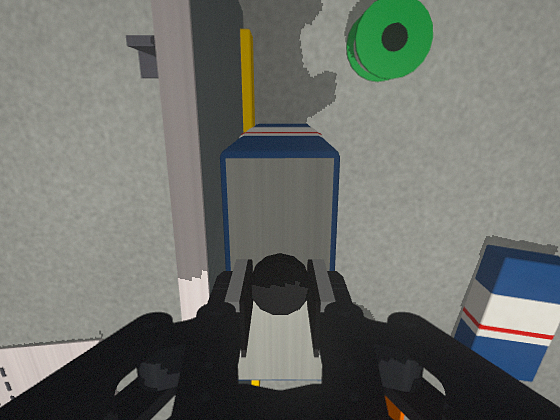

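```bash
python3 -c "
from h import *
s=pickle.load(open('pics/s22.pkl','rb'))
print('tin bottom corner front',w2div(unproj(s,(240/5+140,236/5+180),0))*1e3,'back',w2div(unproj(s,(334/5+140,231/5+180),0))*1e3)
for u,v in((238,232),(222,330),(215,395)): print('rail front, z32/z2?',w2div(unproj(s,(u/5+140,v/5+180),.032))*1e3,w2div(unproj(s,(u/5+140,v/5+180),.002))*1e3)
c=pickle.load(open('pics/w22.pkl','rb'));T=c['T_tool_cam']
K=np.array([[c['fx'],0,c['cx']],[0,c['fy'],c['cy']],[0,0,1]])
def ray(uv,zt):
    n=cv2.undistortPoints(np.array([[uv]],float),K,np.array([c['k1'],0,0,0,0]))[0,0]
    d=T[:3,:3]@np.r_[n,1]; o=T[:3,3]; return o+d*(zt-o[2])/d[2]
zt=c['state']['position'][2]
print('tool y: rail',ray((251.5,40),zt-.032)*1e3,ray((254,120),zt-.032)*1e3,'tin top front',ray((221,158),zt-.2)*1e3,ray((229,268),zt-.2)*1e3,'back',ray((339,158),zt-.2)*1e3,'tin bottom front',ray((247,134),zt-.14)*1e3)
"
```

```text
tin bottom corner front [ -7.72181772 -11.65674309] back [ -8.52181806 -60.29525542]
rail front, z32/z2? [-32.063389   -18.95218207] [ -6.63748397 -10.91882013]
rail front, z32/z2? [-92.14806074 -16.38744619] [-69.15763061  -8.25012512]
rail front, z32/z2? [-129.53290585  -16.41501008] [-108.05783478   -8.27880629]
tool y: rail [121.32719278 -21.3902682  182.3611076 ] [ 59.3642529  -20.69129736 182.3611076 ] tin top front [ 51.81902615 -22.78447471  14.3611076 ] [  2.34743401 -21.52057216  14.3611076 ] back [51.84551019 25.54104389 14.3611076 ] tin bottom front [ 56.5347385  -17.27153821  74.3611076 ]
```

>>> arm_command(
  rows=[
    {"dp": [0, 0, -0.3], "yaw": 0, "fingers": -0.6},
    {"dp": [0, 0, -0.6], "yaw": 0, "fingers": -0.6},
    {"dp": [0, 0, -0.6], "yaw": 0, "fingers": -0.6},
  ],
)

```text
clock: 24.15
position: [0.4677, -0.229, 0.2144]
orientation: [0.317, -3.125, -0.0]
force: [0.4, 1.8, -0.8]
finger_gap: 0.276
```

```bash
python3 -c "
from h import *
st();print(env.sense()['wrist_torque'])"
```

```text
t 24.15 div [ 49.4 -32.1] z 214.4 F div [-0.8 -1.7 -0.8] gap 0.28 tilt [-0.  0. -1.] tooly ang 1.569 [-0.46  0.12 -0.11  1.34  0.   -0.66]
[ 0.55341447  0.13558134 -0.03718824]
```

>>> arm_command(
  rows=[
    {"dp": [0, 0, -0.3], "yaw": 0, "fingers": -0.6},
    {"dp": [0, 0, -0.3], "yaw": 0, "fingers": -0.6},
    {"dp": [0, 0, -0.3], "yaw": 0, "fingers": -0.6},
  ],
)

```text
clock: 24.4
position: [0.4676, -0.2291, 0.2145]
orientation: [0.317, -3.125, -0.0]
force: [-0.1, 1.3, -3.9]
finger_gap: 0.28
```

```bash
python3 -c "
from h import *
st();print(env.sense()['wrist_torque'])"
```

```text
t 24.4 div [ 49.6 -32.1] z 214.5 F div [-0.2 -1.3 -3.9] gap 0.28 tilt [-0.001  0.    -1.   ] tooly ang 1.569 [-0.46  0.12 -0.11  1.34 -0.   -0.66]
[ 0.40680417  0.0661491  -0.04588598]
```

>>> arm_command(
  rows=[
    {"dp": [0, -0.4, 0], "yaw": 0, "fingers": -0.6},
    {"dp": [0, -0.8, 0], "yaw": 0, "fingers": -0.6},
    {"dp": [0, -0.8, 0], "yaw": 0, "fingers": -0.6},
    {"dp": [0, -0.8, 0], "yaw": 0, "fingers": -0.6},
    {"dp": [0, -0.8, 0], "yaw": 0, "fingers": -0.6},
  ],
)

```text
clock: 24.82
position: [0.4678, -0.2298, 0.2148]
orientation: [0.317, -3.125, -0.0]
force: [0.2, 0.6, -5.1]
finger_gap: 0.278
```

```bash
python3 -c "
from h import *
st();print(env.sense()['wrist_torque'])"
```

```text
t 24.82 div [ 49.6 -31.4] z 214.8 F div [-0.3 -0.6 -5.1] gap 0.28 tilt [-0.  0. -1.] tooly ang 1.569 [-0.46  0.12 -0.11  1.34 -0.   -0.66]
[ 0.63743526  0.12800654 -0.04178074]
```

>>> arm_command(
  rows=[
    {"dp": [0, 0, 0.3], "yaw": 0, "fingers": -0.6},
    {"dp": [0, 0, 0.6], "yaw": 0, "fingers": -0.6},
    {"dp": [0, 0.4, 0.8], "yaw": 0, "fingers": -0.6},
    {"dp": [0, 0.9, 0.8], "yaw": 0, "fingers": -0.6},
    {"dp": [0, 1.4, 0.8], "yaw": 0, "fingers": -0.6},
    {"dp": [0, 1.4, 0.8], "yaw": 0, "fingers": -0.6},
  ],
)

```text
clock: 25.32
position: [0.4677, -0.2285, 0.2143]
orientation: [-0.317, 3.125, -0.001]
force: [0.1, 0.4, -1.6]
finger_gap: 0.282
```

```bash
python3 -c "
from h import *
st();print(env.sense()['wrist_torque'])"
```

```text
t 25.32 div [ 49.4 -32.6] z 214.3 F div [-0.2 -0.4 -1.6] gap 0.28 tilt [ 0. -0. -1.] tooly ang 1.569 [-0.45  0.12 -0.11  1.34 -0.   -0.66]
[ 0.34194546  0.11582563 -0.0073716 ]
```

>>> arm_command(
  rows=[
    {"dp": [0, 0, 0], "yaw": 0, "fingers": -0.42},
    {"dp": [0, 0, 0], "yaw": 0, "fingers": -0.37},
    {"dp": [0, 0, 0], "yaw": 0, "fingers": -0.32},
    {"dp": [0, 0, 0], "yaw": 0, "fingers": -0.32},
    {"dp": [0, 0, 0], "yaw": 0, "fingers": -0.32},
  ],
)

```text
clock: 25.73
position: [0.4678, -0.2287, 0.2145]
orientation: [-0.317, 3.125, -0.001]
force: [0.2, 0.1, 0.5]
finger_gap: 0.342
```

```bash
python3 -c "
from h import *
st();print(env.sense()['wrist_torque'])
for n,f,b in(('scene','s23',(110,240,130,230)),('wrist','w23',None)):
  snap(n,f)
  if b: cv2.imwrite('pics/'+f+'z.png',cv2.resize(cv2.imread('pics/'+f+'.png')[b[0]:b[1],b[2]:b[3]],None,fx=4.5,fy=4.5,interpolation=cv2.INTER_CUBIC))"
```

```text
t 25.73 div [ 49.2 -32.5] z 214.5 F div [-0.3 -0.1  0.5] gap 0.34 tilt [ 0.001 -0.    -1.   ] tooly ang 1.569 [-0.45  0.12 -0.11  1.34 -0.   -0.66]
[ 0.12733916  0.04628011 -0.05287297]
```

View pics/s23z.png

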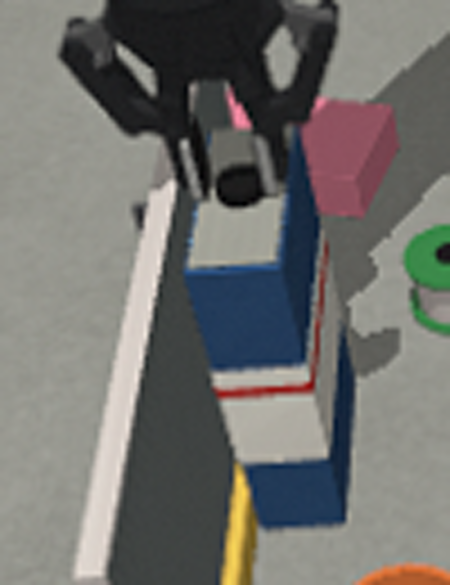

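View pics/w23.png

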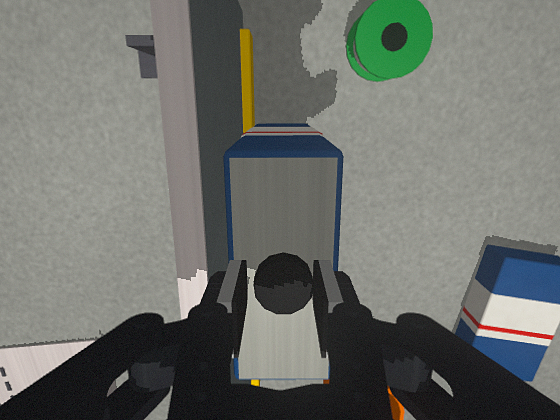

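>>> arm_command(
  rows=[
    {"dp": [0, 0.7, 0], "yaw": 0, "fingers": -0.32},
    {"dp": [0, 1.4, 0], "yaw": 0, "fingers": -0.32},
    {"dp": [0, 2, 0], "yaw": 0, "fingers": -0.32},
    {"dp": [0, 2, 0], "yaw": 0, "fingers": -0.32},
  ],
)

```text
clock: 26.17
position: [0.4671, -0.2265, 0.2141]
orientation: [0.317, -3.125, 0.0]
force: [0.6, -0.3, 0.0]
finger_gap: 0.343
```

```bash
python3 -c "
from h import *
st();print(env.sense()['wrist_torque'])
snap('wrist','w24')
c=pickle.load(open('pics/w24.pkl','rb'));cv2.imwrite('pics/w24z.png',cv2.resize(c['image'][100:400,150:400,::-1],None,fx=2,fy=2))"
```

```text
t 26.17 div [ 49.5 -34.8] z 214.1 F div [-0.5  0.4  0. ] gap 0.34 tilt [-0. -0. -1.] tooly ang 1.569 [-0.45  0.12 -0.11  1.34 -0.   -0.65]
[0.0312927 0.0288527 0.017617 ]
```

View pics/w24z.png

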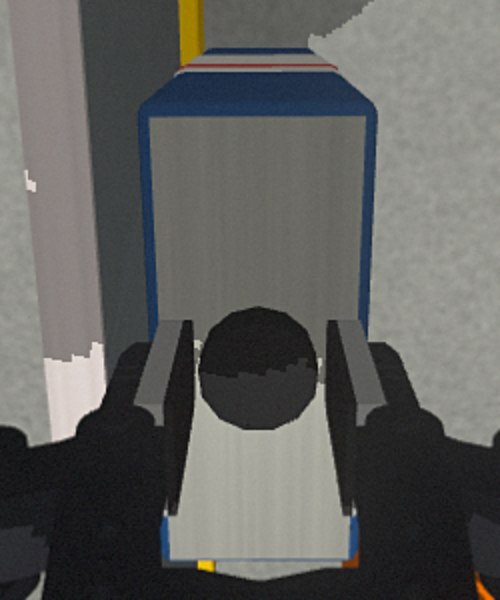

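>>> arm_command(
  rows=[
    {"dp": [0, 0, -3], "yaw": 0, "fingers": -0.32},
    {"dp": [0, 0, -10], "yaw": 0, "fingers": -0.32},
    {"dp": [0, 0, -25], "yaw": 0, "fingers": -0.32},
    {"dp": [0, 20, -50], "yaw": 0, "fingers": -0.32},
    {"dp": [0, 60, -50], "yaw": 0, "fingers": 0},
    {"dp": [0, 100, -50], "yaw": 0, "fingers": 0.5},
    {"dp": [0, 130, -50], "yaw": 0, "fingers": 0.5},
    {"dp": [0, 150, -50], "yaw": 0, "fingers": 0.5},
    {"dp": [0, 150, -50], "yaw": 0, "fingers": 0.5},
    {"dp": [0, 150, -50], "yaw": 0, "fingers": 0.5},
  ],
)

```text
clock: 27.05
position: [0.4371, -0.0788, 0.2651]
orientation: [-0.32, 3.124, -0.001]
force: [-0.7, -0.2, -0.3]
finger_gap: 0.75
```

```bash
python3 -c "
from h import *
st()
for n,f,b in(('scene','s25',(110,240,130,230)),('top','t25',(150,270,330,440)),('wrist','w25',None)):
  snap(n,f)
  if b: cv2.imwrite('pics/'+f+'z.png',cv2.resize(cv2.imread('pics/'+f+'.png')[b[0]:b[1],b[2]:b[3]],None,fx=4.5,fy=4.5,interpolation=cv2.INTER_CUBIC))"
```

```text
t 27.05 div [  49.  -185.4] z 265.1 F div [ 0.7  0.1 -0.3] gap 0.75 tilt [ 0.002 -0.001 -1.   ] tooly ang 1.572 [-0.18 -0.03 -0.15  1.44 -0.   -0.38]
```

View pics/s25z.png

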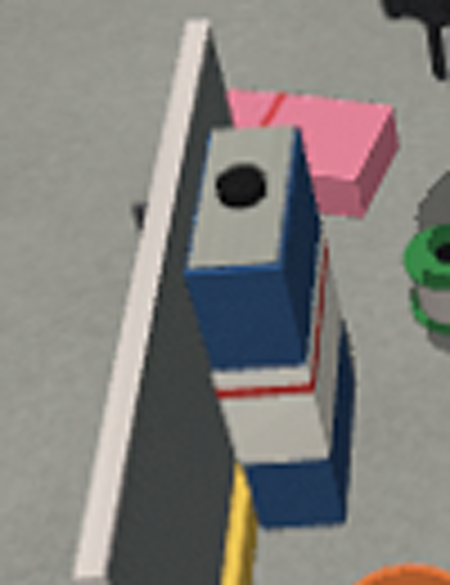

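View pics/t25z.png

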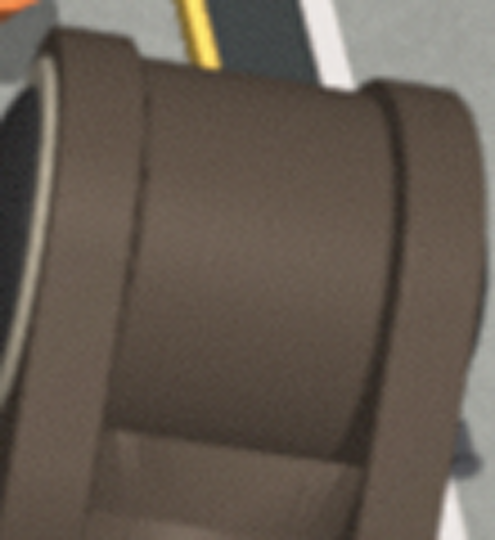

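View pics/w25.png

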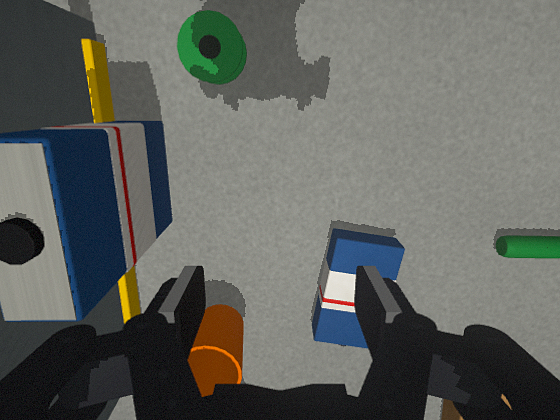

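```bash
python3 -c "
from h import *
for f,pts in(('w17',{'cap':((251,241),(300,241),.21)}),('w24',{'cap':((249,284),(309,284),.21),'top':((225,158),(333,158),.2)})):
  c=pickle.load(open('pics/'+f+'.pkl','rb'));T=c['T_tool_cam']
  K=np.array([[c['fx'],0,c['cx']],[0,c['fy'],c['cy']],[0,0,1]])
  def ray(uv,zt):
    n=cv2.undistortPoints(np.array([[uv]],float),K,np.array([c['k1'],0,0,0,0]))[0,0]
    d=T[:3,:3]@np.r_[n,1]; o=T[:3,3]; return o+d*(zt-o[2])/d[2]
  s=c['state'];zt=s['position'][2]; R=Ro.from_rotvec(s['orientation']).as_matrix()
  for n,(a,b,h) in pts.items():
    for q in(a,b): print(f,n,np.round(w2div(s['position']+R@ray(q,zt-h))*1e3,2))
  if f=='w17':
    for q in((217,50),(223.5,180),(231,360)): print('rail',np.round(w2div(s['position']+R@ray(q,zt-.032))*1e3,2))
  if f=='w24':
    for q in((250.5,101),(251.5,115)): print('rail',np.round(w2div(s['position']+R@ray(q,zt-.032))*1e3,2))
cv2.imwrite('pics/w24r.png',cv2.resize(cv2.imread('pics/w24.png')[20:170,200:350],None,fx=4,fy=4,interpolation=cv2.INTER_CUBIC))
"
```

```text
w17 cap [ 49.4  -53.36]
w17 cap [ 49.39 -80.22]
rail [168.33 -11.18]
rail [ 45.97 -11.38]
rail [-174.8   -10.31]
w24 cap [ 49.37 -23.05]
w24 cap [ 49.36 -48.52]
w24 top [101.37 -13.75]
w24 top [101.34 -57.92]
rail [124.35 -11.59]
rail [113.02 -12.16]
```

View pics/w24r.png

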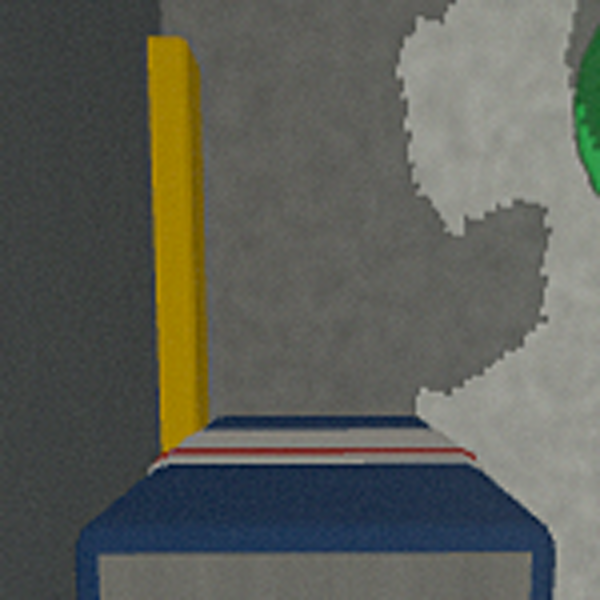

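```bash
python3 -c "
from h import *
c=pickle.load(open('pics/w24.pkl','rb'));T=c['T_tool_cam']
K=np.array([[c['fx'],0,c['cx']],[0,c['fy'],c['cy']],[0,0,1]])
def ray(uv,zt):
    n=cv2.undistortPoints(np.array([[uv]],float),K,np.array([c['k1'],0,0,0,0]))[0,0]
    d=T[:3,:3]@np.r_[n,1]; o=T[:3,3]; return o+d*(zt-o[2])/d[2]
s=c['state'];zt=s['position'][2]; R=Ro.from_rotvec(s['orientation']).as_matrix()
f=lambda q,h:np.round(w2div(s['position']+R@ray(q,zt-h))*1e3,2)
print('rail bottom front',f((250,60),.002),f((252,120),.002),'tin corner',f((252.6,123.7),0),'back',f((304.8,124),0))
cv2.imwrite('pics/s25r.png',cv2.resize(cv2.imread('pics/s25.png')[190:290,160:240],None,fx=6,fy=6,interpolation=cv2.INTER_CUBIC))
"
```

```text
rail bottom front [159.25  -9.68] [107.57 -10.22] tin corner [104.11 -10.56] back [103.79 -59.72]
```

View pics/s25r.png

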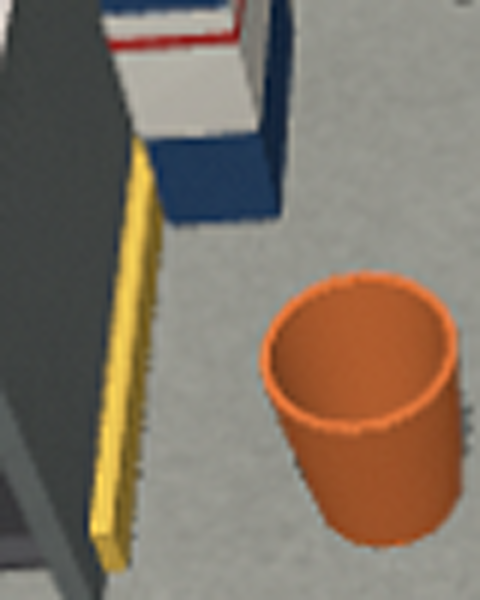

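>>> arm_command(
  rows=[
    {"dp": [90, 0, 0], "yaw": 0, "fingers": 0.5},
    {"dp": [90, 0, 0], "yaw": 0, "fingers": 0.5},
    {"dp": [90, 60, 0], "yaw": 0, "fingers": 0.5},
    {"dp": [120, 120, 0], "yaw": 0, "fingers": 0.5},
    {"dp": [120, 200, 0], "yaw": 0, "fingers": 0.5},
    {"dp": [120, 200, 0], "yaw": 0, "fingers": 0.5},
    {"dp": [120, 200, 0], "yaw": 0, "fingers": 0.5},
    {"dp": [120, 200, 0], "yaw": 0, "fingers": 0.5},
  ],
)

```text
clock: 27.87
position: [0.2775, 0.097, 0.2645]
orientation: [-0.333, 3.124, 0.004]
force: [0.4, 0.2, 0.1]
finger_gap: 0.749
```

```bash
python3 -c "
from h import *
st()
snap('top','t26');b=(150,270,330,440)
cv2.imwrite('pics/t26z.png',cv2.resize(cv2.imread('pics/t26.png')[b[0]:b[1],b[2]:b[3]],None,fx=5,fy=5,interpolation=cv2.INTER_CUBIC))"
```

```text
t 27.87 div [ 169.8 -389.9] z 264.5 F div [-0.4 -0.1  0.1] gap 0.75 tilt [ 0.     0.002 -1.   ] tooly ang 1.579 [ 0.33 -0.31 -0.38  1.5   0.    0.12]
```

View pics/t26z.png

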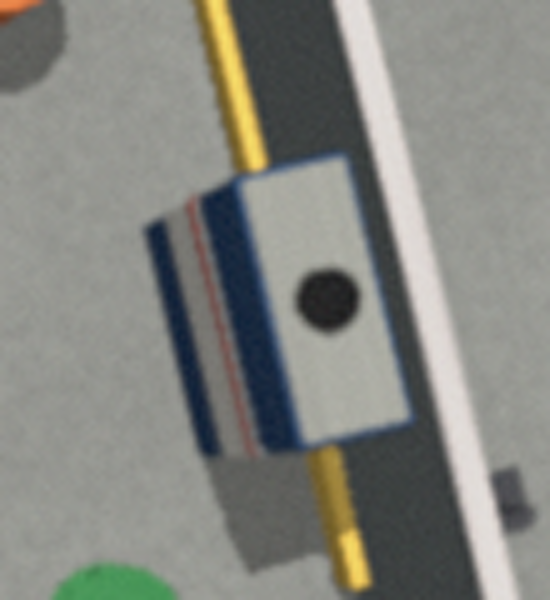

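```bash
python3 -c "
from h import *
c=pickle.load(open('pics/t26.pkl','rb'));s=pickle.load(open('pics/s25.pkl','rb'))
f=lambda u,v,z:np.round(w2div(unproj(c,(u/5+330,v/5+150),z))*1e3,1)
print('tin top',f(348,153,.2),f(412,420,.2),f(238,180,.2),f(300,450,.2),'back bottom',f(146,230,0),f(207,456,0))
print('rail front z32',f(199,0,.032),f(240,168,.032),f(310,455,.032),f(343,590,.032))
g=lambda u,v,z:np.round(w2div(unproj(s,(u/6+160,v/6+190),z))*1e3,1)
print('scene rail',g(127,570,.002),g(143,400,.002),g(160,232,.002),'top edge',g(115,540,.032),g(150,175,.032),'tin',g(172,224,0),g(281,215,0))
"
```

```text
tin top [-6.7 -9.3] [104.3 -10.2] [ -6.1 -56.4] [105.3 -58.1] back bottom [ -5.6 -56.6] [106.1 -53.7]
rail front z32 [-103.9  -11.9] [-22.2 -12.6] [115.8 -12.8] [180.4 -12.5]
scene rail [-180.4  -10.4] [-101.3   -9.7] [-14.   -9.1] top edge [-185.8  -12.8] [ -7.7 -10.3] tin [ -8.3 -13.4] [ -7.3 -60.3]
```

```bash
python3 -c "
from h import *
goto(-.11,-.015,.30,P[2]-np.pi/2)"
```

```text
dp mm [-276.6 -374.5  -35.5] yaw 0.007 target [ 0.62733644 -0.21358525  0.3       ] clock 27.9167
```

>>> arm_command(
  rows=[
    {"dp": [-20, -20, -36], "yaw": 0.007, "fingers": 0.5},
    {"dp": [-60, -30, -36], "yaw": 0.007, "fingers": 0.5},
    {"dp": [-90, -50, -36], "yaw": 0.007, "fingers": 0.5},
    {"dp": [-120, -70, -36], "yaw": 0.007, "fingers": 0.5},
    {"dp": [-150, -90, -36], "yaw": 0.007, "fingers": 0.5},
    {"dp": [-180, -115, -36], "yaw": 0.007, "fingers": 0.5},
    {"dp": [-210, -140, -36], "yaw": 0.007, "fingers": 0.5},
    {"dp": [-240, -165, -36], "yaw": 0.007, "fingers": 0.5},
    {"dp": [-265, -190, -36], "yaw": 0.007, "fingers": 0.5},
    {"dp": [-277, -225, -36], "yaw": 0.007, "fingers": 0.5},
  ],
)

```text
clock: 28.75
position: [0.5985, -0.0759, 0.2983]
orientation: [0.303, -3.126, -0.001]
force: [-0.2, 0.1, 0.1]
finger_gap: 0.748
```

>>> arm_command(
  rows=[
    {"dp": [0, -35, 0], "yaw": 0, "fingers": 0.5},
    {"dp": [0, -70, 0], "yaw": 0, "fingers": 0.5},
    {"dp": [0, -105, 0], "yaw": 0, "fingers": 0.5},
    {"dp": [0, -130, 0], "yaw": 0, "fingers": 0.5},
    {"dp": [0, -150, 0], "yaw": 0, "fingers": 0.5},
    {"dp": [0, -150, 0], "yaw": 0, "fingers": 0.5},
    {"dp": [0, -150, 0], "yaw": 0, "fingers": 0.5},
  ],
)

```text
clock: 29.33
position: [0.6243, -0.2237, 0.2988]
orientation: [0.297, -3.126, -0.001]
force: [0.3, 0.2, -0.6]
finger_gap: 0.749
```

```bash
python3 -c "
from h import *
st();snap('wrist','w27')"
```

```text
t 29.33 div [-105.    -5.7] z 298.8 F div [-0.4 -0.1 -0.6] gap 0.75 tilt [-0.002  0.001 -1.   ] tooly ang 1.557 [-0.34  0.42  0.47  1.62 -0.   -0.53]
```

View pics/w27.png

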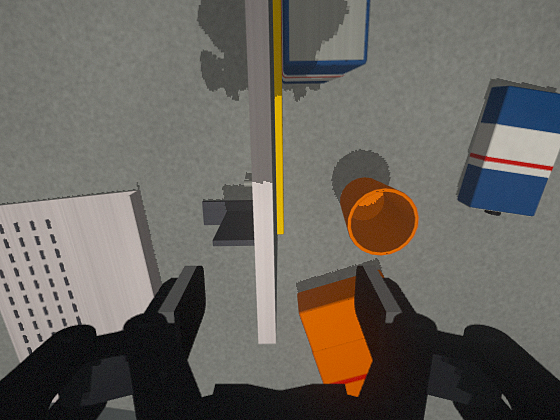

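```bash
python3 -c "
from h import *
cv2.imwrite('pics/w27z.png',cv2.resize(cv2.imread('pics/w27.png')[40:130,255:375],None,fx=6,fy=6,interpolation=cv2.INTER_CUBIC))"
```

```text
(no output)
```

View pics/w27z.png

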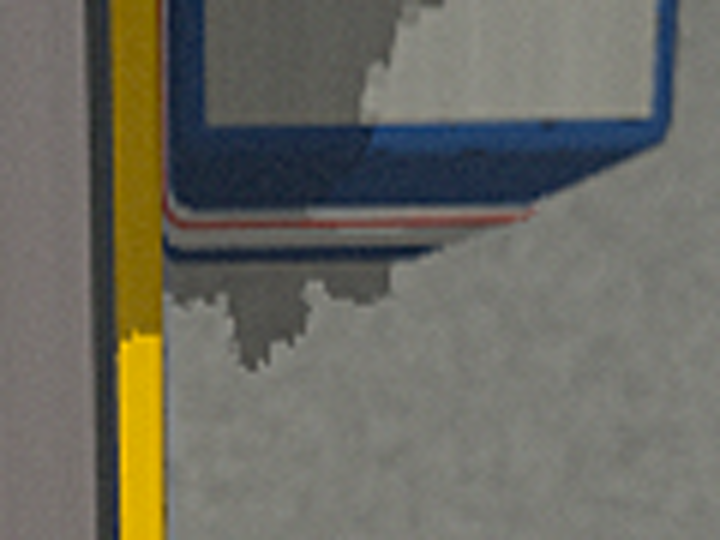

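```bash
python3 -c "
from h import *
st();env.sign_off()"
```

```text
t 29.38 div [-105.4   -7.2] z 299.3 F div [ 0.2  0.9 -0.3] gap 0.75 tilt [-0.001  0.001 -1.   ] tooly ang 1.559 [-0.34  0.42  0.47  1.62  0.   -0.53]
the job is handed in; nothing more can be done
```

The tin now stands upright and square against the yellow kick rail, and I handed the job in at about 29 s with the gripper clear of everything.

**Foot slide:** With the fingers shut I pushed the heel in; it took about 2 to 8 N and the top rode up the panel. At about 12° from upright the gripper's body met the tin and the force briefly rose to 15.6 N. I backed off at once, and the tin settled onto its base short of the rail.

**Low push (failed):** I then pushed with the back of an open finger, but its knuckle touched at about 50 mm up. The tin tipped forward a few degrees instead of sliding. I backed off and it settled upright in the same place.

**Sliding it on:** I gripped the cap and slid the tin the last 33 mm or so, carrying part of its weight. For parts of that slide the gripper carried almost all of the weight, so the foot may have been just clear of the bench. I felt the rail as a sideways force and rising wrist torque, pressed lightly, lowered the tin, let go and lifted away.

**Last checks:**
- Close-up wrist pictures of both ends put the foot within about 0.5 mm of the rail.
- The overhead view suggests up to about 0.5° of yaw, which is within its accuracy.
- One scene-camera reading of the far bottom corner was about 4 mm off the rail. It disagreed with the other views, and I put it down to the blurred corner.
- I saw no movement of the cup, spool, carton or screwdriver in the views I looked at, but I did not re-measure them.

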